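Weigh the garlic and lemon in a tared dish on the kitchen scale

ROBOT

A 7-joint arm with a two-finger parallel gripper is mounted at the origin on a cart in front of the work surface, level with it; the furniture and walls round the work are solid. World frame = base frame: x ahead of the robot, y to its left, z up, the work surface at z = 0. Lengths are in m, angles in rad, forces in N, time in s.
With the tool pointing down it reaches from about 0.425 to 0.875 m from the base axis. Payload 8.4 kg.
Tool frame: the origin (TCP) lies at the very end of the fingers, on their centre line; the grasp point (between the pads) lies 19 mm behind it; z points along the fingers, y is the line along which they close (so a half turn about z gives the same grasp; the last joint's range is limited). The gripper opens to 87 mm and grips with 3 to 60 N. Pads are 19 mm wide; open, the fingers measure 117 mm over their backs; the gripper's body (75 mm by 190 mm) begins 51 mm behind the grasp point.
Start: joints at [-1.365, 0.333, 0.04, 1.465, -0.013, 1.343, -0.059], TCP at [0.195, 0.62, 0.223] pointing down, gripper open.
Joint ranges: [-2.58, 2.58], [-0.38, 2.09], [-1.3, 1.39], [0.25, 2.4], [-1.5, 4.64], [0.08, 2.09], [-2.65, 2.65]. Speed limits (rad/s): [2.22, 2.22, 2.79, 2.79, 3.14, 3.14, 3.14].

INTERFACE

Orientations are given as [roll, pitch, yaw] about the fixed x, y, z axes, in that order (R = Rz(yaw) Ry(pitch) Rx(roll)).
In Python, from workcell import manip, capture, workorder gives the robot as it stands. The module is installed in compiled form; this text tells all that it offers.
- The arm moves only by the shell command python3 -m crank 'ROWS' [FORCE]. ROWS is JSON, one flat list of numbers, 5 for each row, row after row: the shift along the tool's x, y, z in units of 0.15 m (1.0 is 0.15 m), then the turn about the tool's z in units of pi rad (1.0 is pi rad), then the opening, from 0 (shut) to 1 (fully open). A call has 1 to 8 rows; each row is the pose to reach, as a shift and turn from the pose commanded when the call began, along the tool's axes at that moment, turning the shorter way round; what a row does not reach only later rows make up. A row lasts 1/12 s, in which the tool goes at most 41.7 mm and 7.16 degrees, less where a joint would pass 70% of its speed; a pose out of reach is approached as far as the arm can. A call with a number of a shift or a turn outside -1 to 1 is refused whole. A call with a gripper value outside its range is refused whole. The fingers move at their own pace and stop on an object; FORCE is the grip in N (left out, the last holds). Time passes only in rows, so rows that repeat a pose let the fingers close. It gives the time, the measured TCP pose, the force, the opening and the grip force at its end, in the units of the state.
- manip.get_obs(): the state, without advancing time (a new reading comes with each control period).
- capture(name): name is "scene" or "top" or "wrist"; returns a dict with "img" (384x512x3 uint8, blue, green, red), "depth" (384x512 float32, m along the optical axis (not along the pixel's ray), 0 where there is no reading), "vfov" (degrees; the focal length in pixels is half the picture's height over the tangent of half this angle, whatever the lens; pixels are square), "cx", "cy" (the principal point, pixels), "xyz" and "rotation" of the camera in the world. Camera axes: x right, y down, z forward; pixel columns grow to the right and rows downward; lengths in m; the calibration is good to about 2 mm. A picture is of the moment at which its call begins.
- workorder.close_job(): hands the job in; it is judged then, once.
The state is a dict: "clock": time; "qpos": joint angles; "qd": joint speeds; "joint_efforts": joint torques, N m; "tcp_pos": TCP position; "orientation": TCP orientation; "ft_force": force on the tool from outside, world axes, zero at the start; "ft_torque": the same for the moment, N m; "gripper_width": finger opening in m; "finger_force": force on a finger pad.
Only numpy, scipy, OpenCV 4.12 (cv2) and the standard library are available. Lean on these libraries where they do the work, as an engineer would, in place of code of your own. Each camera call takes 0.05 s, during which the arm holds its last target. There are 200 camera calls.

TASK

Weigh what garlic and lemon lies on the worktop: move the sticky honey jar from the scale onto the middle of its cork coaster, turn the scale's display to face straight to the scale's front and lean it back 30 degrees, centre the empty blue dish on the steel platform, lined up with it so that no edge overhangs, then hold the spring switch over to the white-ring side for a good second to tare the dish and let it spring back. After that put every garlic bulb and lemon there is into the dish and hold the switch over to the green-dot side for a good second to store the weight. Finish with the dish still centred, the honey jar upright wholly on its coaster and the switch back in the middle; do not tare with food in the dish, and leave the other things where they stand.

Things in the scene. Friction and masses are not known exactly. Their poses are not given: they have to be found in the camera images.
- scale: kitchen scale, fixed: dark grey base 190 (its x) by 214 (its y) mm. Origin on the worktop under the middle of the base; x points to its back (away from the robot), y to its left, z up. On the right a steel platform, on the left a console 70 mm wide (centre line y = +72 mm) whose top is 40 mm high; the spring switch stands on the console's front half (x = -55, y = +78 mm), the display on a column on its rear half (x = +55, y = +78 mm)
- platform_mid (a point): middle of the top face of the scale's steel platform, 44 mm above the worktop, axes as scale; the platform measures 184 mm along x by 144 mm along y, is flat and has no rim
- head_swivel (a joint): swivel of the display head about the vertical column, rad, -1.2 to 1.2, stays where it is left (friction 0.07 N m): 0 faces straight to the front of the scale (its -x), negative faces to the left of that (towards the cooker), positive to the right
- head_tilt (a joint): tilt of the display panel, rad, 0 to 1.0, stays where it is left (friction 0.12 N m): 0 upright, positive leans back (top edge away from its face); 30 degrees = 0.52
- head_hinge (a point): the tilt axis, in the middle of the yoke and on the swivel axis, 113 mm above the worktop; this frame turns with the swivel (not with the tilt): -x is where the display faces, y along the tilt axis
- head_top (a point): middle of the top edge of the display panel, 68 mm from the tilt axis; the panel is pale with a dark screen, 84 mm wide (y), 56 mm high (z), 16 mm thick (x, face at -8 mm); its frame swivels and tilts with it; the panel can be pinched over its top edge or pushed
- switch (a joint): spring-centred paddle switch, rad, -0.4 to 0.4, 0 in the middle where its spring (0.25 N m/rad) returns it: positive leans to the scale's left (+y, white-ring mark, tare), negative to the right (-y, green dot, store the weight); it counts as held over beyond 0.25 either way
- switch_tip (a point): top of the black switch paddle; the paddle is 20 mm along the scale's x, 11 mm along y and 24 mm high; its pivot is 34 mm below this point, at the console's top face
- dish: blue stoneware dish, open, 156 (its x) by 116 (its y) mm, 45 mm high, walls 8 mm thick, floor 6 mm thick, rounded corners, 0.28 kg. Origin in the middle of its underside, z up. It can be pinched by any wall from above. A half turn makes no difference
- dish_corner0 (a point): corner of the dish's outline at its underside: x = -78, y = -58 mm
- dish_corner1 (a point): corner of the dish's outline at its underside: x = -78, y = +58 mm
- dish_corner2 (a point): corner of the dish's outline at its underside: x = +78, y = -58 mm
- dish_corner3 (a point): corner of the dish's outline at its underside: x = +78, y = +58 mm
- honey: round honey jar with a red lid, 68 mm across, 108 mm high, 0.44 kg; origin in the middle of its underside, z up; stands on the platform at first
- coaster: round cork coaster, fixed, 96 mm across, 8 mm thick; origin in the middle of its underside
- garlic_1_mid (a point): middle of a garlic bulb, about 55 mm across and 56 mm high, light (34 g); may be absent
- garlic_2_mid (a point): middle of a second garlic bulb of the same kind; may be absent
- lemon_mid (a point): middle of a lemon, 70 mm long (its x) and 50 mm across; may be absent
- salt: salt shaker with a grey top, 44 mm across, 90 mm high, a bystander; origin in the middle of its underside
- pepper: dark wooden pepper mill, 58 mm across, 170 mm high, a bystander; origin in the middle of its underside
- spoon: wooden spoon, 311 mm long (its x), 14 mm high, a bystander
- peeler: yellow peeler, 170 mm long (its x), 18 mm high, a bystander
- oil: dark oil bottle, 63 mm across, 264 mm high, a bystander; origin in the middle of its underside
- tin: low food tin, 76 mm across, 58 mm high, a bystander; origin in the middle of its underside

How it is judged:
By the outcome, as a careful person would: the job done as asked, in the order asked, and still so for the second after the job is handed in, with the robot touching nothing.
Of garlic_1, garlic_2, lemon only 2 to 3 are there at a start; the rules pass over those that are not, and their reading is None.
At some moment in a run one of dish may be knocked a few centimetres aside while the robot is not near it.
Once in a run the grip may slacken for a moment while it holds something.
It also fails if it takes over 210 s, if anything falls off the work surface, if the arm or the gripper's body presses on something with over 40 N, if the wrist force passes 120 N, or if a joint passes its speed limit or range.

## Working session

There is one attempt and no reset: what is moved stays moved. The work goes in short steps, Python scripts to look and compute and a shell command to move; the robot and the scene stay as the last step left them, time stands still between calls to the robot, and variables do not carry over. Pictures are saved under pics/ and viewed, at most 14 in all, crops included, and the job is handed in when it is done.

```bash
mkdir -p pics; cat > h.py <<'E'
import numpy as np, cv2
from workcell import manip, capture, workorder
from scipy.spatial.transform import Rotation as R
def cam(n):
    c=capture(n); c['f']=192/np.tan(np.radians(c['vfov'])/2)
    r=np.array(c['rotation'],float)
    c['R']=r if r.shape==(3,3) else (R.from_euler('xyz',r).as_matrix() if r.size==3 else None)
    c['o']=np.array(c['xyz']); return c
def ray(c,u,v):
    return c['R']@np.array([(u-c['cx'])/c['f'],(v-c['cy'])/c['f'],1.])
def onz(c,u,v,z):
    d=ray(c,u,v); return c['o']+d*(z-c['o'][2])/d[2]
def cloud(c):
    v,u=np.mgrid[:384,:512]
    d=np.stack([(u-c['cx'])/c['f'],(v-c['cy'])/c['f'],np.ones(u.shape)],-1)*c['depth'][...,None]
    return d@c['R'].T+c['o']
def save(c,n): cv2.imwrite('pics/'+n,c['img'])
E
python3 - <<'E'
from h import *
np.set_printoptions(precision=3,suppress=True)
for n in('scene','top'):
    c=cam(n); print(n,c['vfov'],c['cx'],c['cy'],c['xyz'],c['rotation']); save(c,n+'0.png'); np.savez(n+'0.npz',P=cloud(c),img=c['img'])
print(manip.get_obs())
E
```

```text
scene 57.931239658184836 252.28851608998548 191.5944497393228 [ 0.033 -0.547  0.647] [-2.161 -0.02  -0.747]
top 50.74224038062135 261.6264201703442 187.77498860506452 [ 0.478 -0.039  1.267] [-3.067  0.026 -1.555]
{'clock': 0.1, 'qpos': array([-1.365,  0.334,  0.04 ,  1.466, -0.013,  1.343, -0.059]), 'qd': array([ 0.   , -0.002,  0.001, -0.001,  0.   ,  0.001,  0.002]), 'joint_efforts': array([  0.004, -65.781,   1.34 , -40.471,  -0.06 ,   0.041,   0.   ]), 'tcp_pos': array([0.195, 0.62 , 0.222]), 'orientation': array([-3.14 ,  0.   ,  2.837]), 'ft_force': array([-0.479,  0.058, -1.254]), 'ft_torque': array([ 0.025,  0.017, -0.03 ]), 'finger_force': 0.0, 'gripper_width': 0.0870670198997231}
```

View pics/scene0.png

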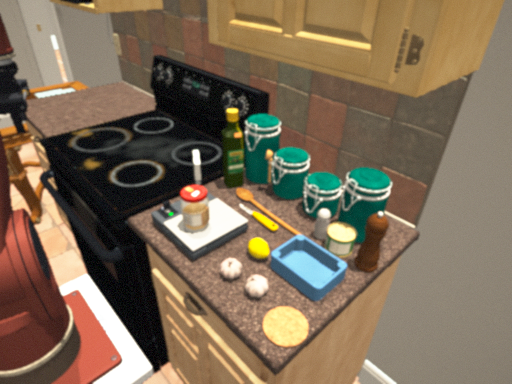

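View pics/top0.png

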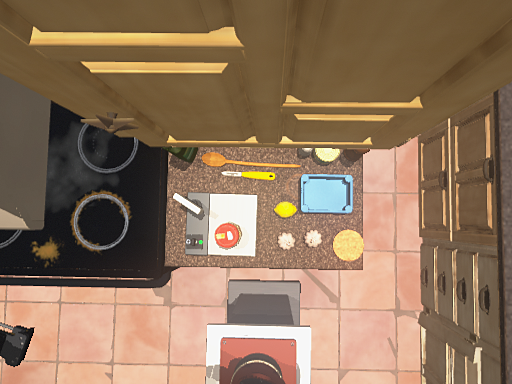

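The scene shows both garlics (231,268; 257,287), the lemon (259,248), dish (308,266), coaster (286,326) and honey on the scale (195,210). In the top view, the display is at (187,205), turned, and the switch at (195,241).

```bash
python3 - <<'E'
from h import *
np.set_printoptions(precision=3,suppress=True)
T=np.load('top0.npz');P=T['P'];hsv=cv2.cvtColor(T['img'],cv2.COLOR_BGR2HSV)
H,S,V=hsv[...,0],hsv[...,1],hsv[...,2]
X,Y,Z=P[...,0],P[...,1],P[...,2]
def rep(n,m):
    m=m.astype(np.uint8)
    k,l,st,ce=cv2.connectedComponentsWithStats(m)
    for i in range(1,k):
        if st[i,4]>25:
            q=P[l==i]; r=cv2.minAreaRect(q[:,:2].astype(np.float32)*1000)
            print(n,st[i,4],'px',ce[i],'mean',q.mean(0),'z95',np.percentile(q[:,2],95),'rect',r)
table=(X>0.3)&(X<0.9)&(abs(Y)<0.5)&(Z<0.3)
print('table z',np.median(Z[245:255,265:320]))
rep('blue',table&(H>95)&(H<118)&(S>70))
rep('blue rim',table&(H>95)&(H<118)&(S>70)&(Z>0.036))
rep('yellow',table&(H>22)&(H<34)&(S>150))
rep('coaster',table&(H>10)&(H<26)&(S>60)&(V>150)&(Z<0.015))
rep('plat',table&(S<40)&(V>150)&(Z>0.036)&(Z<0.052)&(Y>-.1))
rep('garlic',table&(Z>0.02)&(Z<0.08)&(X<0.5)&(Y<-0.05))
rep('red',table&((H<8)|(H>172))&(S>130)&(Z>0.08))
rep('panel',table&(Z>0.1)&(Y>0.09)&(X<0.6))
rep('switch',table&(Z>0.05)&(Z<0.09)&(Y>0.07)&(X<0.42))
rep('high',(X>0.3)&(Z>0.3))
m=(X>0.3)&(Z>0.3)&(X<0.95)&(abs(Y)<0.5);print('cabinet',X[m].min(),np.percentile(X[m],1),Z[m].min())
S=np.load('scene0.npz');Q=S['P']
m=(Q[...,2]>0.3)&(Q[...,0]>0.3)&(abs(Q[...,1])<.5); print('cab scene',np.percentile(Q[m],[0,1,5,50],axis=0))
c2=cv2.resize(T['img'][140:275,160:370],(800,514),interpolation=cv2.INTER_CUBIC);cv2.imwrite('pics/c1.png',c2)
E
```

```text
table z 0.0011255593806899222
blue 1770 px [325.543 193.75 ] mean [ 0.556 -0.203  0.018] z95 0.04795331906621423 rect ((556.43310546875, -202.05819702148438), (114.77520751953125, 154.19717407226562), 0.4198906719684601)
blue rim 501 px [327.267 192.902] mean [ 0.557 -0.204  0.046] z95 0.049457821161051685 rect ((556.43310546875, -202.05819702148438), (114.77520751953125, 154.19717407226562), 0.4198906719684601)
yellow 202 px [258.822 174.861] mean [0.612 0.004 0.016] z95 0.02022170774433084 rect ((610.5159301757812, 6.6006011962890625), (100.09365844726562, 22.95277214050293), 89.86308288574219)
yellow 242 px [285.029 208.847] mean [ 0.507 -0.078  0.043] z95 0.051206707542720165 rect ((506.5181884765625, -78.16734313964844), (51.8599739074707, 51.426815032958984), 46.57881164550781)
coaster 5879 px [254.462 209.675] mean [0.504 0.017 0.001] z95 0.010138434758225845 rect ((514.3632202148438, 19.550506591796875), (545.9227905273438, 373.7663269042969), 89.8922348022461)
coaster 32 px [260.469 149.594] mean [0.694 0.    0.   ] z95 0.004545855315872016 rect ((690.7435913085938, 3.580160
[... 3317 characters left out ...]
.385] mean [0.431 0.103 0.152] z95 0.15493904255883828 rect ((432.79766845703125, 105.2953109741211), (29.53176498413086, 65.4749526977539), 88.40880584716797)
switch 33 px [192.818 241.485] mean [0.406 0.193 0.071] z95 0.0769801856392693 rect ((405.6502380371094, 193.94886779785156), (19.723241806030273, 9.29758358001709), 1.5360625982284546)
high 73321 px [237.75   74.709] mean [0.612 0.004 0.858] z95 1.0098649026389337 rect ((549.5660400390625, 4.45855712890625), (632.2297973632812, 184.9274444580078), 89.7389144897461)
cabinet 0.4584782445839004 0.4784162617181833 0.4555266227949136
cab scene [[ 0.613 -0.434  0.3  ]
 [ 0.614 -0.403  0.303]
 [ 0.615 -0.363  0.316]
 [ 0.641 -0.24   0.501]]
```

View pics/c1.png

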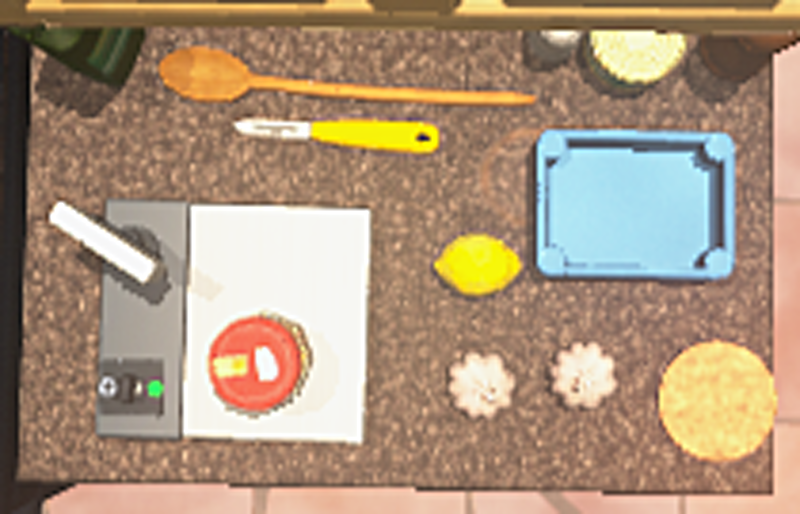

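The enlarged top view confirms it: display at (105,240) turned about 30° left, switch (120,388) beside the green dot at (155,388), jar lid (258,362), dish (636,205). The dish's long side runs across the worktop.

```bash
cat >> h.py <<'E'
def go(*ts):
    """print units from present pose to target [x,y,z,yaw]"""
    o=manip.get_obs(); p=o['tcp_pos']; a=o['orientation'][2]
    for t in ts:
        d=np.array(t[:3])-p; c,s=np.cos(a),np.sin(a)
        w=(t[3]-a+np.pi)%(2*np.pi)-np.pi
        u=np.array([c*d[0]+s*d[1],s*d[0]-c*d[1],-d[2]])/.15
        print('units',u.round(3),'turn',round(-w/np.pi,4)); p=np.array(t[:3]); a=t[3]
E
python3 - <<'E'
from h import *
np.set_printoptions(precision=3,suppress=True)
for n in('top','scene'):
    P=np.load(n+'0.npz')['P']
    for x0 in np.arange(.3,.8,.05):
        m=(P[...,0]>x0)&(P[...,0]<x0+.05)&(P[...,2]>.3)&(abs(P[...,1])<.4); print(n,round(x0,2),m.sum(),P[m][:,2].min() if m.any() else '')
P=np.load('scene0.npz')['P']
# jar/panel check from scene
m=(P[...,2]>.165)&(P[...,2]<.185)&(P[...,0]<.58)&(P[...,0]>.45)&(P[...,1]>.12)&(P[...,1]<.26);print('paneltop',P[m].mean(0),np.ptp(P[m],axis=0))
go([.34,.43,.24,2.2],[.42,.28,.24,1.571],[.43,.0855,.24,1.571])
E
```

```text
top 0.3 0 
top 0.35 0 
top 0.4 0 
top 0.45 2217 0.7042555899163636
top 0.5 1800 0.7045458241078068
top 0.55 2095 0.7046160950982927
top 0.6 67719 0.4555266227949136
top 0.65 0 
top 0.7 0 
top 0.75 0 
scene 0.3 0 
scene 0.35 0 
scene 0.4 0 
scene 0.45 0 
scene 0.5 0 
scene 0.55 0 
scene 0.6 16181 0.45434657191851047
scene 0.65 1078 0.45579248671867245
scene 0.7 928 0.45614376297983605
scene 0.75 793 0.4560677444244727
paneltop [0.509 0.186 0.178] [0.053 0.078 0.017]
units [-1.302 -0.916 -0.122] turn 0.2027
units [-1.122 -0.157 -0.   ] turn 0.2002
units [-1.297  0.066 -0.   ] turn -0.0
```

```bash
A='x'; 
python3 -m crank '[-0.65,-0.46,-0.12,0.1,1, -0.65,-0.46,-0.12,0.1,1, -0.65,-0.46,-0.12,0.1,1, -0.65,-0.46,-0.12,0.1,1]' 20
python3 - <<'E'
from h import *
go([.34,.43,.24,2.2],[.42,.28,.24,1.571],[.43,.0855,.24,1.571])
E
```

```text
clock: 0.43
tcp_pos: [0.2745, 0.5191, 0.2421]
orientation: [3.14, 0.003, 2.508]
ft_force: [1.6, -0.1, 0.3]
gripper_width: 0.0873
finger_force: 0.0
units [-0.703 -0.221  0.014] turn 0.0982
units [-1.122 -0.157 -0.   ] turn 0.2002
units [-1.297  0.066 -0.   ] turn -0.0
```

```bash

python3 -m crank '[-0.7,-0.22,0,0.1,1, -0.7,-0.22,0,0.1,1, -0.7,-0.22,0,0.1,1, -0.7,-0.22,0,0.1,1]' >/dev/null
python3 -m crank '[-0.9,-0.13,0,0.2,1, -0.9,-0.13,0,0.2,1,-0.9,-0.13,0,0.2,1,-0.9,-0.13,0,0.2,1,-0.9,-0.13,0,0.2,1,-0.9,-0.13,0,0.2,1]'
python3 - <<'E'
from h import *
go([.43,.0855,.24,1.571])
E
```

```text
clock: 1.27
tcp_pos: [0.3989, 0.3164, 0.2406]
orientation: [-3.142, -0.0, 1.573]
ft_force: [-0.7, 0.6, 0.8]
gripper_width: 0.0872
finger_force: 0.0
units [-1.54   0.204  0.004] turn 0.0007
```

```bash

python3 -m crank '[-0.77,0.1,0,0,1, -0.77,0.1,0,0,1, -0.77,0.1,0,0,1, -0.77,0.1,0,0,1]' >/dev/null
python3 -m crank '[-0.77,0.1,0,0,1, -0.77,0.1,0,0,1, -0.77,0.1,0,0,1, -0.77,0.1,0,0,1, -0.77,0.1,0,0,1]'
python3 - <<'E'
from h import *
np.set_printoptions(precision=4,suppress=True)
c=cam('wrist');P=cloud(c);save(c,'w1.png');print(c['xyz'],c['rotation'])
h=cv2.cvtColor(c['img'],cv2.COLOR_BGR2HSV)
m=((h[...,0]<9)|(h[...,0]>171))&(h[...,1]>120)&(P[...,2]>.14)&(P[...,2]<.165)
k,l,st,ce=cv2.connectedComponentsWithStats(m.astype(np.uint8));i=1+st[1:,4].argmax();q=P[l==i]
print(st[i],cv2.minEnclosingCircle(q[:,:2].astype(np.float32)*1000),q[:,2].mean())
go([.43,.0855,.1,1.571])
E
```

```text
clock: 2.02
tcp_pos: [0.4308, 0.0857, 0.2408]
orientation: [3.141, -0.001, 1.582]
ft_force: [-0.7, 0.9, 0.7]
gripper_width: 0.0872
finger_force: 0.0
[0.4297 0.1543 0.4031] [ 2.8943 -0.0001  0.012 ]
[ 222  159   66   67 2827] ((429.9267272949219, 91.32791137695312), 33.02334976196289) 0.15144712590781118
units [-0.011 -0.004  0.938] turn 0.0041
```

View pics/w1.png

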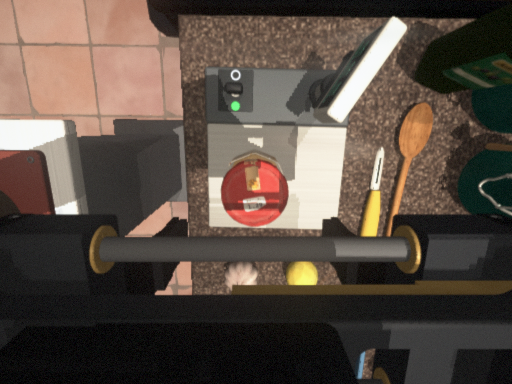

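The wrist view shows the jar lid at (254,192), between the fingers, and the display at upper right. Descending and gripping now.

```bash

python3 -m crank '[0.02,-0.003,0.94,0.003,1, 0.02,-0.003,0.94,0.003,1, 0.02,-0.003,0.94,0.003,1, 0.02,-0.003,0.94,0.003,1, 0.02,-0.003,0.94,0.003,1, 0.02,-0.003,0.94,0.003,1]' 
python3 -m crank '[0,0,0,0,0, 0,0,0,0,0, 0,0,0,0,0, 0,0,0,0,0, 0,0,0,0,0, 0,0,0,0,0]' 35
python3 -m crank '[0,0,-0.13,0,0, 0,0,-0.27,0,0, 0,0,-0.27,0,0, 0,0,-0.27,0,0]'
python3 - <<'E'
from h import *
go([.397,-.271,.15,1.571])
E
```

```text
clock: 2.57
tcp_pos: [0.4297, 0.0904, 0.0994]
orientation: [-3.14, 0.002, 1.575]
ft_force: [1.0, -0.5, 1.2]
gripper_width: 0.0871
finger_force: 0.0
clock: 3.07
tcp_pos: [0.4308, 0.09, 0.1009]
orientation: [3.14, -0.002, 1.571]
ft_force: [-2.8, 0.8, 7.3]
gripper_width: 0.0716
finger_force: 35.0
clock: 3.4
tcp_pos: [0.4307, 0.0897, 0.1408]
orientation: [3.14, -0.002, 1.571]
ft_force: [-0.8, 0.5, -4.5]
gripper_width: 0.0718
finger_force: 35.0
units [-2.404 -0.225 -0.062] turn -0.0
```

```bash

for i in 1; do python3 -m crank '[-0.25,-0.03,-0.02,0,0, -0.5,-0.06,-0.03,0,0, -0.75,-0.1,-0.03,0,0, -0.8,-0.1,-0.03,0,0]' 45; done >/dev/null
python3 -m crank '[-0.25,-0.03,0,0,0, -0.5,-0.06,0,0,0, -0.75,-0.1,0,0,0, -0.8,-0.1,0,0,0, -0.8,-0.1,0,0,0]'
python3 -m crank '[-0.25,-0.03,0,0,0, -0.5,-0.05,0,0,0, -0.7,-0.05,0,0,0, -0.8,-0.05,0,0,0,-0.8,-0.05,0,0,0,-0.8,-0.05,0,0,0]'
python3 - <<'E'
from h import *
np.set_printoptions(precision=4,suppress=True)
c=cam('top');P=cloud(c)
h=cv2.cvtColor(c['img'],cv2.COLOR_BGR2HSV)
m=(P[...,2]<.016)&(P[...,2]>.004)&(P[...,0]<.46)&(P[...,1]<-.2)&(h[...,1]>60)
print(m.sum(),cv2.minEnclosingCircle(P[m][:,:2].astype(np.float32)*1000))
c=cam('scene');save(c,'s2.png')
go([.397,-.273,.068,1.571])
E
```

```text
clock: 4.15
tcp_pos: [0.399, -0.1532, 0.1438]
orientation: [-3.141, -0.0, 1.566]
ft_force: [0.1, -0.2, -4.3]
gripper_width: 0.0719
finger_force: 45.0
clock: 4.65
tcp_pos: [0.3922, -0.2704, 0.1438]
orientation: [-3.14, 0.001, 1.57]
ft_force: [-0.5, 0.1, -4.4]
gripper_width: 0.0716
finger_force: 45.0
346 ((244.16201782226562, -478.73602294921875), 341.2766418457031)
units [-0.026  0.029  0.506] turn 0.0004
```

View pics/s2.png

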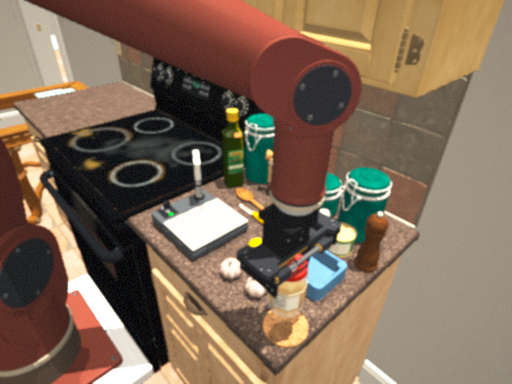

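The scene view shows the jar held upright above the coaster (290,300; coaster at 286,328). I'll pin down the coaster centre from the first two images.

```bash
python3 - <<'E'
from h import *
np.set_printoptions(precision=4,suppress=True)
for n,(u,v) in(('top',(348,246)),('scene',(286,326))):
    D=np.load(n+'0.npz');P=D['P'];h=cv2.cvtColor(D['img'],cv2.COLOR_BGR2HSV)
    m=((P[...,1]<-.2)&(P[...,1]>-.34)&(P[...,0]<.46)&(P[...,0]>.33)&(h[...,2]>150)&(h[...,1]>60)&(h[...,0]<28)&(h[...,0]>8)&(abs(P[...,2]-.008)<.01)).astype(np.uint8)
    k,l,st,ce=cv2.connectedComponentsWithStats(cv2.morphologyEx(m,cv2.MORPH_OPEN,np.ones((3,3))));i=1+st[1:,4].argmax()
    q=P[l==i];print(n,st[i,4],q.mean(0),(np.percentile(q,1,axis=0)+np.percentile(q,99,axis=0))/2,np.ptp(q,axis=0))
E
```

```text
top 771 [ 0.4005 -0.2725  0.0086] [ 0.4006 -0.2722  0.0073] [0.1007 0.0934 0.0171]
scene 2086 [ 0.3952 -0.2621  0.0051] [ 0.3962 -0.2595  0.0043] [0.1298 0.1183 0.013 ]
```

```bash

python3 -m crank '[-0.01,0.03,0.2,0,0, -0.01,0.03,0.4,0,0, -0.01,0.03,0.47,0,0, -0.01,0.03,0.5,0,0, -0.01,0.03,0.51,0,0, -0.01,0.03,0.51,0,0]'
python3 -m crank '[0,0,0.015,0,0, 0,0,0.015,0,0]'
```

```text
clock: 5.25
tcp_pos: [0.3975, -0.2717, 0.0684]
orientation: [3.141, -0.0, 1.572]
ft_force: [-0.5, -1.1, -2.9]
gripper_width: 0.0713
finger_force: 45.0
clock: 5.42
tcp_pos: [0.3978, -0.272, 0.0664]
orientation: [3.14, -0.0, 1.571]
ft_force: [0.1, -0.2, -5.3]
gripper_width: 0.0719
finger_force: 45.0
```

```bash

python3 -m crank '[0,0,0.012,0,0, 0,0,0.012,0,0, 0,0,0.012,0,0]'
python3 -m crank '[0,0,0.012,0,0, 0,0,0.012,0,0, 0,0,0.012,0,0]'

```

```text
clock: 5.67
tcp_pos: [0.3979, -0.2723, 0.065]
orientation: [3.14, -0.0, 1.571]
ft_force: [-1.1, 2.4, 6.4]
gripper_width: 0.072
finger_force: 45.0
clock: 5.92
tcp_pos: [0.398, -0.2723, 0.0647]
orientation: [3.14, -0.002, 1.571]
ft_force: [-12.2, 9.1, 41.2]
gripper_width: 0.0718
finger_force: 45.0
```

```bash

python3 -m crank '[0,0,-0.013,0,0, 0,0,-0.013,0,0]'
python3 -m crank '[0,0,0,0,0.9, 0,0,0,0,1, 0,0,0,0,1, 0,0,0,0,1,0,0,0,0,1]'
python3 -m crank '[0,0,-0.05,0,1, 0,0,-0.1,0,1, 0,0,-0.1,0,1]'
```

```text
clock: 6.08
tcp_pos: [0.3978, -0.2725, 0.065]
orientation: [3.14, 0.0, 1.571]
ft_force: [0.2, -1.4, 3.4]
gripper_width: 0.0721
finger_force: 45.0
clock: 6.5
tcp_pos: [0.397, -0.2721, 0.0641]
orientation: [-3.141, 0.0, 1.571]
ft_force: [-0.0, -0.2, -0.3]
gripper_width: 0.0862
finger_force: 0.0
clock: 6.75
tcp_pos: [0.3978, -0.2728, 0.0807]
orientation: [3.14, 0.001, 1.57]
ft_force: [0.3, -0.3, -0.2]
gripper_width: 0.087
finger_force: 0.0
```

```bash

python3 -m crank '[0,0,-0.25,0,1, 0,0,-0.5,0,1, 0,0,-0.75,0,1, 0,0,-1,0,1, 0,0,-1,0,1]' >/dev/null
python3 -m crank '[0.3,0.1,0,0,1, 0.6,0.2,0,0,1, 0.9,0.3,0,0,1, 1,0.33,0,0,1, 1,0.33,0,0,1]' >/dev/null
python3 -m crank '[0.3,0.1,0,0,1, 0.6,0.2,0,0,1, 0.9,0.3,0,0,1, 1,0.33,0,0,1, 1,0.33,0,0,1]'
python3 - <<'E'
from h import *
np.set_printoptions(precision=4,suppress=True)
c=cam('top');P=cloud(c);h=cv2.cvtColor(c['img'],cv2.COLOR_BGR2HSV)
m=((h[...,0]<9)|(h[...,0]>171))&(h[...,1]>120)&(P[...,2]>.08)&(P[...,2]<.17)&(P[...,1]<-.2)
print('jar',m.sum(),P[m].mean(0),cv2.minEnclosingCircle(P[m][:,:2].astype(np.float32)*1000) if m.any() else '')
c=cam('wrist');P=cloud(c);save(c,'w2.png');np.savez('w2.npz',P=P,img=c['img'])
m=(P[...,2]>.12)&(P[...,2]<.2)&(P[...,1]>.1)&(P[...,1]<.28)&(P[...,0]<.6)
q=P[m];print(len(q),cv2.minAreaRect(q[:,:2].astype(np.float32)*1000))
for a,b in((.12,.14),(.14,.16),(.16,.175),(.175,.19)):
    w=q[(q[:,2]>a)&(q[:,2]<b)]; 
    if len(w)>10: print(a,len(w),cv2.minAreaRect(w[:,:2].astype(np.float32)*1000),w[:,2].mean())
E
```

```text
clock: 8.0
tcp_pos: [0.4971, 0.0351, 0.2289]
orientation: [3.141, -0.0, 1.58]
ft_force: [-0.8, -0.1, -0.1]
gripper_width: 0.0869
finger_force: 0.0
jar 358 [ 0.398  -0.2758  0.1162] ((396.4820556640625, -275.7168273925781), 34.52975845336914)
1732 ((507.713623046875, 184.02932739257812), (55.209999084472656, 16.978683471679688), 58.49760437011719)
0.12 165 ((512.2747192382812, 179.52618408203125), (56.453243255615234, 14.01689624786377), 42.299842834472656) 0.13294181358855164
0.14 255 ((510.6787414550781, 176.83749389648438), (50.807952880859375, 13.50130844116211), 41.009368896484375) 0.1503148751833648
0.16 226 ((508.2185363769531, 173.1566619873047), (42.718353271484375, 13.52311897277832), 37.373531341552734) 0.1675301926270511
0.175 1086 ((502.2419128417969, 175.8180389404297), (35.121517181396484, 16.24641990661621), 57.51792526245117) 0.18057490876621138
```

View pics/w2.png

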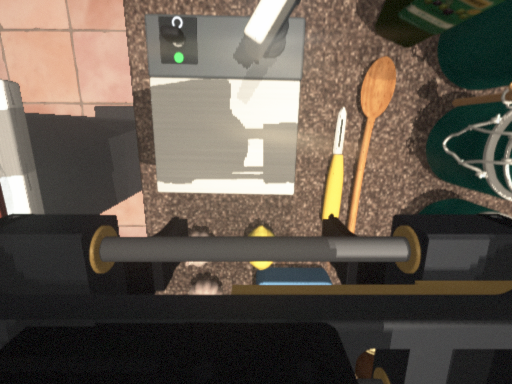

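The jar stands on the coaster at (0.397,-0.276), about 4 mm off centre. The wrist view shows the display's top edge at (270,20), still turned about 30°. Next I'll pinch it.

```bash
python3 - <<'E'
from h import *
P=np.load('top0.npz')['P']; m=(P[...,0]>.5)&(P[...,2]>.2)&(P[...,2]<.3)&(P[...,1]>.1); print('oil',P[m].min(0) if m.any() else '', P[m].mean(0) if m.any() else '')
go([.516,.192,.235,1.021],[.516,.192,.16,1.021])
E
python3 -m crank '[0.25,0,-0.02,0.04,1, 0.5,0.06,-0.04,0.08,1, 0.7,0.08,-0.04,0.12,1, 0.7,0.1,-0.04,0.16,1, 0.7,0.1,-0.04,0.177,1, 0.7,0.1,-0.04,0.177,1]'
python3 - <<'E'
from h import *
go([.516,.192,.235,1.021],[.516,.192,.16,1.021])
E
```

```text
oil [0.66054226 0.21787034 0.20008238] [0.66307933 0.23178561 0.20290045]
units [ 1.089  0.134 -0.04 ] turn 0.1758
units [0.  0.  0.5] turn -0.0
clock: 8.6
tcp_pos: [0.5114, 0.1314, 0.2353]
orientation: [3.141, 0.0, 1.01]
ft_force: [-0.7, -0.4, -0.1]
gripper_width: 0.0872
finger_force: 0.0
units [ 0.358 -0.189  0.002] turn -0.0034
units [0.  0.  0.5] turn -0.0
```

```bash

python3 -m crank '[0.36,-0.19,0,-0.003,1, 0.36,-0.19,0,-0.003,1, 0.36,-0.19,0,-0.003,1, 0.36,-0.19,0,-0.003,1]'
python3 - <<'E'
from h import *
c=cam('top');P=cloud(c);m=(P[...,2]>.15)&(P[...,2]<.2)&(P[...,1]>.1)&(P[...,0]<.6);print(m.sum())
go([.516,.192,.16,1.021])
E
```

```text
clock: 8.93
tcp_pos: [0.5153, 0.194, 0.2351]
orientation: [3.141, 0.001, 1.027]
ft_force: [0.4, -0.3, -0.1]
gripper_width: 0.087
finger_force: 0.0
106
units [-0.003  0.005  0.501] turn 0.0013
```

```bash

python3 -m crank '[0,0,0.25,0,1, 0,0,0.48,0,1, 0,0,0.48,0,1, 0,0,0.48,0,1]'
python3 -m crank '[0,0,0,0,0.1, 0,0,0,0,0.1, 0,0,0,0,0.1, 0,0,0,0,0.1, 0,0,0,0,0.1, 0,0,0,0,0.1, 0,0,0,0,0.1, 0,0,0,0,0.1]' 12
python3 -m crank '[0,0,0,0,0.1, 0,0,0,0,0.1]'
```

```text
clock: 9.32
tcp_pos: [0.5147, 0.1919, 0.1628]
orientation: [-3.141, 0.003, 1.023]
ft_force: [0.7, -1.2, -0.4]
gripper_width: 0.0871
finger_force: 0.0
clock: 9.98
tcp_pos: [0.5154, 0.1938, 0.1632]
orientation: [3.142, -0.0, 1.024]
ft_force: [-0.8, -0.7, 0.0]
gripper_width: 0.0415
finger_force: 0.0
clock: 10.15
tcp_pos: [0.5154, 0.1937, 0.1631]
orientation: [-3.142, 0.0, 1.024]
ft_force: [0.3, 1.0, -0.6]
gripper_width: 0.0285
finger_force: 0.0
```

```bash

python3 -m crank '[0,0,0,0,0, 0,0,0,0,0, 0,0,0,0,0, 0,0,0,0,0, 0,0,0,0,0]' 15
python3 -m crank '[0,0,0,-0.03,0, 0,0,0,-0.06,0, 0,0,0,-0.09,0, 0,0,0,-0.12,0, 0,0,0,-0.15,0, 0,0,0,-0.168,0, 0,0,0,-0.168,0, 0,0,0,-0.168,0]'
```

```text
clock: 10.57
tcp_pos: [0.5152, 0.1939, 0.1631]
orientation: [-3.141, 0.0, 1.024]
ft_force: [-1.0, 1.2, 1.4]
gripper_width: 0.0156
finger_force: 15.0
clock: 11.23
tcp_pos: [0.5156, 0.1939, 0.1632]
orientation: [3.141, -0.0, 1.55]
ft_force: [1.0, 0.8, -1.0]
gripper_width: 0.0159
finger_force: 14.9
```

```bash

python3 -m crank '[0,0,0,0,0.345, 0,0,0,0,0.345, 0,0,0,0,0.345, 0,0,0,0,0.345, 0,0,0,0,0.345]'
python3 -m crank '[0,0.05,0,0,0.345, 0,0.1,0,0,0.345, 0,0.15,0,0,0.345, 0,0.19,0,0,0.345, 0,0.22,0,0,0.345, 0,0.23,0,0,0.345, 0,0.23,0,0,0.345]'
python3 - <<'E'
from h import *
c=cam('scene');P=cloud(c);save(c,'s3.png')
E
```

```text
clock: 11.65
tcp_pos: [0.5154, 0.1936, 0.1632]
orientation: [-3.142, 0.0, 1.551]
ft_force: [0.0, -0.0, 0.6]
gripper_width: 0.0293
finger_force: 0.0
clock: 12.23
tcp_pos: [0.5505, 0.1928, 0.1629]
orientation: [3.141, 0.001, 1.551]
ft_force: [-1.0, -0.1, 0.5]
gripper_width: 0.0305
finger_force: 0.2
```

View pics/s3.png

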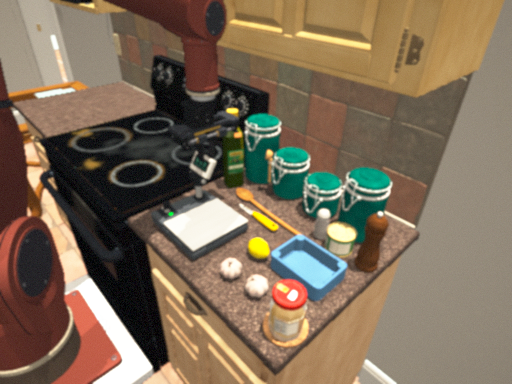

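The scene view shows the display facing front and leaning back (205,163), with the jar upright on the coaster (288,315). I'll back off, move to the dish, then measure both.

```bash

python3 -m crank '[0,-0.015,0,0,0.345, 0,-0.015,-0.25,0,0.345, 0,-0.015,-0.45,0,0.4, 0,-0.015,-0.45,0,0.4]'  >/dev/null
python3 -m crank '[-0.25,-0.05,0,0,0.45, -0.5,-0.1,0,0,0.45, -0.75,-0.1,0,0,0.45, -1,-0.1,0,0,0.45, -1,-0.1,0,0,0.45]' >/dev/null
python3 -m crank '[-0.25,-0.05,0,0,0.45, -0.5,-0.1,0,0,0.45, -0.75,-0.1,0,0,0.45, -1,-0.1,0,0,0.45, -1,-0.1,0,0,0.45]' >/dev/null
python3 -m crank '[-0.25,-0.02,0.1,0,0.45, -0.5,-0.03,0.2,0,0.45, -0.6,-0.03,0.2,0,0.45, -0.6,-0.03,0.2,0,0.45, -0.6,-0.03,0.2,0,0.45]'
python3 - <<'E'
from h import *
np.set_printoptions(precision=4,suppress=True)
c=cam('wrist');P=cloud(c);h=cv2.cvtColor(c['img'],cv2.COLOR_BGR2HSV);save(c,'w3.png')
m=(h[...,0]>95)&(h[...,0]<118)&(h[...,1]>70)&(P[...,2]>.036)&(P[...,2]<.06)
if m.sum()>30: print('dish wrist',cv2.minAreaRect(P[m][:,:2].astype(np.float32)*1000),P[m].min(0),P[m].max(0))
for n in('top','scene'):
    c=cam(n);P=cloud(c);h=cv2.cvtColor(c['img'],cv2.COLOR_BGR2HSV);save(c,n+'4.png');np.savez(n+'4.npz',P=P,img=c['img'])
    m=(h[...,0]>95)&(h[...,0]<118)&(h[...,1]>70)&(P[...,2]>.036)&(P[...,2]<.06)&(P[...,0]>.3)
    if m.sum()>30: print('dish',n,cv2.minAreaRect(P[m][:,:2].astype(np.float32)*1000))
    m=(abs(P[...,0]-.53)<.06)&(abs(P[...,1]-.193)<.06)&(P[...,2]>.118)&(P[...,2]<.2)
    q=P[m]; print('panel',len(q),q.mean(0),cv2.minAreaRect(q[:,:2].astype(np.float32)*1000))
    u,s,v=np.linalg.svd(q-q.mean(0),full_matrices=False);print('normal',v[2],s)
E
```

```text
clock: 13.87
tcp_pos: [0.5056, -0.1969, 0.2007]
orientation: [3.141, 0.0, 1.549]
ft_force: [0.3, 0.2, -0.1]
gripper_width: 0.0393
finger_force: 0.0
dish wrist ((556.3562622070312, -193.92868041992188), (148.3000946044922, 114.46586608886719), 89.90185546875) [ 0.4991 -0.2681  0.0361] [ 0.6136 -0.1198  0.0475]
dish top ((557.3109741210938, -158.4593505859375), (112.38745880126953, 66.85924530029297), 0.2736418843269348)
panel 511 [0.5337 0.1913 0.1557] ((531.5868530273438, 192.8536376953125), (84.07967376708984, 48.638370513916016), 88.12550354003906)
normal [-0.81    0.009   0.5863] [0.5492 0.4752 0.089 ]
dish scene ((718.7215576171875, 357.2838439941406), (1336.610107421875, 145.3900146484375), 73.61787414550781)
panel 504 [0.5279 0.1875 0.1487] ((528.45654296875, 193.72219848632812), (86.5531997680664, 50.558433532714844), 89.29108428955078)
normal [-0.8566 -0.0327  0.515 ] [0.5745 0.4309 0.0777]
```

```bash
python3 - <<'E'
from h import *
a=cv2.resize(cv2.imread('pics/scene4.png')[120:270,130:330],(400,300),interpolation=3)
b=cv2.resize(cv2.imread('pics/top4.png')[140:290,160:360],(400,300),interpolation=3)
cv2.imwrite('pics/m4.png',np.hstack([a,b]))
E
```

```text
(no output)
```

View pics/m4.png

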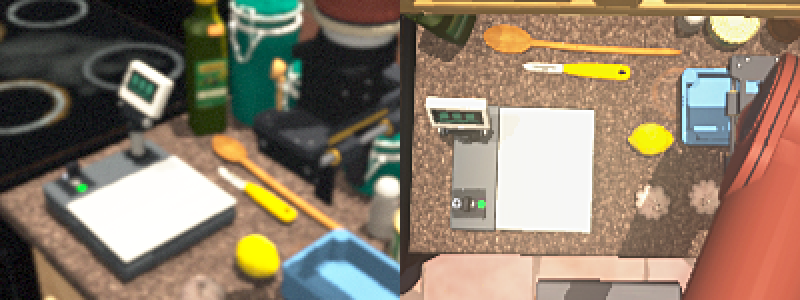

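The montage shows the display facing front, leaning back (145,85 left; 457,110 right), and the dish untouched. I'll refine the tilt with an inlier fit on the panel face.

```bash
python3 - <<'E'
from h import *
np.set_printoptions(precision=4,suppress=True)
rng=np.random.default_rng(0)
for n in('top','scene'):
    P=np.load(n+'4.npz')['P']
    q=P[(abs(P[...,0]-.53)<.06)&(abs(P[...,1]-.193)<.055)&(P[...,2]>.128)&(P[...,2]<.2)]
    best=None
    for _ in range(800):
        a=q[rng.choice(len(q),3,False)];w=np.cross(a[1]-a[0],a[2]-a[0]);w/=np.linalg.norm(w)+1e-12
        i=abs((q-a[0])@w)<.003
        if best is None or i.sum()>best.sum(): best=i
    g=q[best];v=np.linalg.svd(g-g.mean(0))[2][2];v*=-np.sign(v[0])
    print(n,best.sum(),len(q),v,'tilt',np.degrees(np.arcsin(v[2])),'yaw',np.degrees(np.arctan2(v[1],-v[0])),g.mean(0), 'dist hinge axis',(np.array([.5154,.1936,.113])-g.mean(0))@-v)
go([.5035,-.203,.05,1.571],[.5035,-.203,.014,1.571])
E
```

```text
top 338 461 [-0.8494  0.015   0.5275] tilt 31.837411768588034 yaw 1.0084207841486013 [0.5316 0.192  0.1562] dist hinge axis 0.009011042716600373
scene 363 435 [-0.8541  0.011   0.5199] tilt 31.327545112440138 yaw 0.7372359685991272 [0.5285 0.1905 0.1523] dist hinge axis 0.009246624244821509
units [-0.056 -0.019  1.006] turn -0.0054
units [0.   0.   0.24] turn -0.0
```

Tilt is about 31.5° and the facing matches the scale, so the display is done. Now the dish.

```bash

python3 -m crank '[-0.04,-0.019,0.25,-0.005,0.45, -0.04,-0.019,0.5,-0.006,0.45, -0.04,-0.019,0.75,-0.006,0.45, -0.04,-0.019,0.9,-0.006,0.45, -0.04,-0.019,0.9,-0.006,0.45]'
python3 - <<'E'
from h import *
go([.503,-.2025,.014,1.573])
E
```

```text
clock: 14.43
tcp_pos: [0.5003, -0.1995, 0.0615]
orientation: [-3.135, -0.001, 1.573]
ft_force: [-0.5, 0.3, -0.6]
gripper_width: 0.0393
finger_force: 0.0
units [-0.02   0.018  0.317] turn -0.0
```

```bash

python3 -m crank '[-0.02,0,0.1,0,0.45, -0.02,0,0.2,0,0.45, -0.02,0,0.3,0,0.45, -0.02,0,0.31,0,0.45, -0.02,0,0.31,0,0.45]'
python3 -m crank '[0,0,0,0,0.1, 0,0,0,0,0, 0,0,0,0,0, 0,0,0,0,0, 0,0,0,0,0, 0,0,0,0,0, 0,0,0,0,0]' 40
```

```text
clock: 14.85
tcp_pos: [0.5035, -0.2045, 0.0201]
orientation: [3.141, -0.0, 1.572]
ft_force: [-0.2, 0.7, 0.4]
gripper_width: 0.0387
finger_force: 0.0
clock: 15.43
tcp_pos: [0.503, -0.2051, 0.0194]
orientation: [3.141, -0.0, 1.571]
ft_force: [-0.6, 0.7, 2.7]
gripper_width: 0.0077
finger_force: 40.0
```

```bash

python3 -m crank '[0,0,-0.1,0,0, 0,0,-0.2,0,0, 0,0,-0.35,0,0, 0,0,-0.5,0,0, 0,0,-0.65,0,0, 0,0,-0.65,0,0]' 60
python3 -m crank '[0.05,-0.1,0,-0.02,0, 0.15,-0.2,0,-0.05,0, 0.28,-0.28,0,-0.08,0, 0.4,-0.28,0,-0.11,0, 0.55,-0.28,0,-0.14,0, 0.7,-0.28,0,-0.17,0, 0.8,-0.28,0,-0.2,0, 0.8,-0.28,0,-0.22,0]'
python3 - <<'E'
from h import *
go([.4598,.0275,.1,3.119])
E
```

```text
clock: 15.93
tcp_pos: [0.5045, -0.2061, 0.1201]
orientation: [3.137, 0.001, 1.57]
ft_force: [1.1, -0.9, -3.2]
gripper_width: 0.0077
finger_force: 60.0
clock: 16.6
tcp_pos: [0.4602, -0.0814, 0.1157]
orientation: [-3.141, -0.002, 2.271]
ft_force: [-0.1, 0.9, -3.2]
gripper_width: 0.0075
finger_force: 60.0
units [0.557 0.466 0.104] turn -0.2698
```

```bash

python3 -m crank '[0.1,0.08,0,-0.03,0, 0.2,0.16,0,-0.06,0, 0.3,0.25,0,-0.09,0, 0.4,0.34,0,-0.12,0, 0.5,0.42,0,-0.16,0, 0.557,0.466,0,-0.2,0, 0.557,0.466,0,-0.24,0, 0.557,0.466,0,-0.27,0]'
python3 -m crank '[0,0,0,0,0, 0,0,0,0,0, 0,0,0,0,0]'
python3 - <<'E'
from h import *
go([.4598,.0275,.07,3.119])
c=cam('scene');P=cloud(c);h=cv2.cvtColor(c['img'],cv2.COLOR_BGR2HSV);save(c,'s5.png')
m=(h[...,0]>95)&(h[...,0]<118)&(h[...,1]>70)&(P[...,2]>.05)&(P[...,2]<.2)&(P[...,0]<.6)&(P[...,0]>.3)
q=P[m];print(len(q),q.min(0),q.max(0))
E
```

```text
clock: 17.27
tcp_pos: [0.4606, 0.0247, 0.1156]
orientation: [-3.141, -0.002, 3.119]
ft_force: [-0.9, -0.8, -1.9]
gripper_width: 0.0076
finger_force: 60.0
clock: 17.52
tcp_pos: [0.4611, 0.0236, 0.1162]
orientation: [-3.141, -0.001, 3.106]
ft_force: [-0.6, 0.6, -2.8]
gripper_width: 0.0071
finger_force: 60.0
units [0.01  0.026 0.308] turn -0.004
1605 [ 0.37625287 -0.06348113  0.0541523 ] [0.51865841 0.19869815 0.19732617]
```

View pics/s5.png

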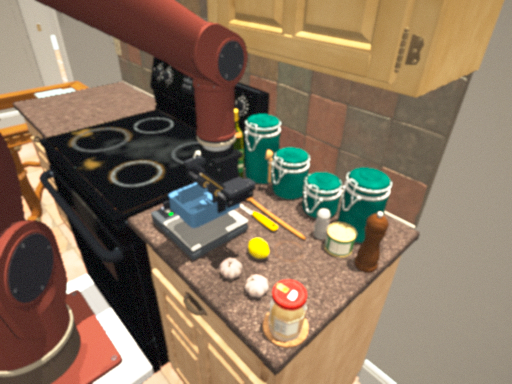

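The dish hangs level over the platform (203,205). Lowering.

```bash

python3 -m crank '[0.01,0.026,0.1,-0.004,0, 0.01,0.026,0.2,-0.004,0, 0.01,0.026,0.3,-0.004,0, 0.01,0.026,0.32,-0.004,0, 0.01,0.026,0.32,-0.004,0]'
python3 -m crank '[0,0,0.01,0,0, 0,0,0.018,0,0, 0,0,0.018,0,0]'
python3 - <<'E'
from h import *
go([.4598,.0275,.0634,3.119])
E
```

```text
clock: 17.98
tcp_pos: [0.4593, 0.0274, 0.0679]
orientation: [-3.14, -0.002, 3.121]
ft_force: [-1.0, 0.2, -2.2]
gripper_width: 0.0079
finger_force: 60.0
clock: 18.23
tcp_pos: [0.4605, 0.0279, 0.0665]
orientation: [3.141, 0.001, 3.122]
ft_force: [0.3, -0.2, -2.9]
gripper_width: 0.0079
finger_force: 60.0
units [ 0.005 -0.003  0.021] turn 0.001
```

```bash

python3 -m crank '[0.003,-0.002,0.012,0,0, 0.003,-0.002,0.018,0,0, 0.003,-0.002,0.018,0,0]'
python3 -m crank '[0,0,0,0,0.1, 0,0,0,0,0.2, 0,0,0,0,0.3, 0,0,0,0,0.35, 0,0,0,0,0.35]'
python3 -m crank '[0,0,-0.1,0,0.4, 0,0,-0.3,0,0.4, 0,0,-0.55,0,0.4, 0,0,-0.8,0,0.4, 0,0,-1,0,0.4, 0,0,-1,0,0.4]'
python3 -m crank '[0,-0.2,0,0,0.4, 0,-0.4,0,0,0.4, 0,-0.6,0,0,0.4, 0,-0.8,0,0,0.4, 0,-1,0,0,0.4, 0,-1,0,0,0.4]'
cat > dish.py <<'E'
from h import *
np.set_printoptions(precision=4,suppress=True)
def rect(q): return cv2.minAreaRect(q[:,:2].astype(np.float32)*1000)
c=cam('top');P=cloud(c);h=cv2.cvtColor(c['img'],cv2.COLOR_BGR2HSV);save(c,'top_d.png')
m=(h[...,0]>95)&(h[...,0]<118)&(h[...,1]>70)&(P[...,2]>.078)&(P[...,2]<.11)&(P[...,0]>.3)
print('dish rim',m.sum(),rect(P[m]))
m=(h[...,1]<45)&(h[...,2]>110)&(abs(P[...,2]-.044)<.008)&(P[...,1]<.15)&(P[...,1]>-.02)&(P[...,0]>.3)&(P[...,0]<.6)
k,l,st,ce=cv2.connectedComponentsWithStats(m.astype(np.uint8));m=np.isin(l,[i for i in range(1,k) if st[i,4]>30])
print('platform',m.sum(),rect(P[m]))
E
python3 dish.py
```

```text
clock: 18.48
tcp_pos: [0.4598, 0.0275, 0.0634]
orientation: [3.141, 0.0, 3.123]
ft_force: [0.3, -0.7, -1.2]
gripper_width: 0.0078
finger_force: 60.0
clock: 18.9
tcp_pos: [0.4597, 0.0275, 0.0634]
orientation: [3.142, 0.0, 3.123]
ft_force: [-0.4, 0.1, 0.2]
gripper_width: 0.0268
finger_force: 0.0
clock: 19.4
tcp_pos: [0.4625, 0.0279, 0.2192]
orientation: [3.138, 0.008, 3.122]
ft_force: [1.1, 0.0, -0.1]
gripper_width: 0.0347
finger_force: 0.0
clock: 19.9
tcp_pos: [0.456, -0.1284, 0.2136]
orientation: [-3.14, 0.001, 3.116]
ft_force: [0.0, -0.4, 0.5]
gripper_width: 0.0348
finger_force: 0.0
dish rim 459 ((454.56427001953125, 78.86035919189453), (113.97547149658203, 153.17111206054688), 89.48808288574219)
platform 678 ((458.87335205078125, 79.9140396118164), (141.1053924560547, 183.8024139404297), 89.18073272705078)
```

The dish sits within about 4 mm of platform centre and square to it. Next: straddle the switch with the fingers.

```bash
python3 - <<'E'
from h import *
go([.4055,.195,.2,3.124],[.4055,.195,.063,3.124])
E
python3 -m crank '[0.08,0.25,0.02,-0.002,0.345, 0.16,0.5,0.05,-0.002,0.345, 0.17,0.75,0.09,-0.002,0.345, 0.17,1,0.09,-0.002,0.345, 0.17,1,0.09,-0.002,0.345]'>/dev/null
python3 -m crank '[0.08,0.25,0,0,0.345, 0.16,0.5,0,0,0.345, 0.17,0.75,0,0,0.345, 0.17,1,0,0,0.345, 0.17,1,0,0,0.345, 0.17,1,0,0,0.345]'
python3 - <<'E'
from h import *
np.set_printoptions(precision=4,suppress=True)
c=cam('wrist');save(c,'w6.png')
go([.4055,.195,.12,3.124],[.4055,.195,.063,3.124])
E
```

```text
units [0.391 2.128 0.089] turn -0.0021
units [0.    0.    0.913] turn -0.0
clock: 20.87
tcp_pos: [0.4097, 0.1807, 0.1994]
orientation: [-3.141, -0.0, 3.134]
ft_force: [-0.7, -1.8, -0.3]
gripper_width: 0.03
finger_force: 0.0
units [0.032 0.106 0.53 ] turn 0.0023
units [0.   0.   0.38] turn -0.0
```

View pics/w6.png

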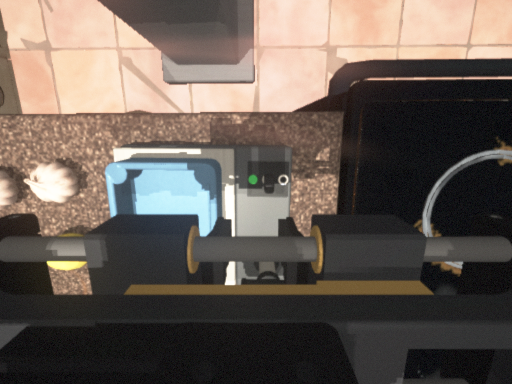

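The wrist view shows the switch (268,183) between the green dot (253,180) and the white ring (283,180), with the dish at left. Now down over the switch, then push +y.

```bash

python3 -m crank '[0.03,0.106,0.25,0.003,0.345, 0.03,0.106,0.5,0.003,0.345, 0.03,0.106,0.75,0.003,0.345, 0.03,0.106,0.9,0.003,0.345, 0.03,0.106,0.9,0.003,0.345, 0.03,0.106,0.9,0.003,0.345]'
python3 -m crank '[0,0.02,0,0,0.345, 0,0.04,0,0,0.345, 0,0.06,0,0,0.345, 0,0.06,0,0,0.345]'
python3 -m crank '[0,0.02,0,0,0.345, 0,0.03,0,0,0.345, 0,0.03,0,0,0.345]'
```

```text
clock: 21.42
tcp_pos: [0.4059, 0.1929, 0.0646]
orientation: [-3.14, -0.002, 3.118]
ft_force: [0.1, 0.1, 0.4]
gripper_width: 0.0303
finger_force: 0.0
clock: 21.75
tcp_pos: [0.4071, 0.2046, 0.066]
orientation: [3.14, 0.002, 3.12]
ft_force: [-0.8, -0.5, 0.1]
gripper_width: 0.0302
finger_force: 0.0
clock: 22.0
tcp_pos: [0.4066, 0.2081, 0.065]
orientation: [3.141, 0.0, 3.12]
ft_force: [-0.1, -1.0, 0.2]
gripper_width: 0.0298
finger_force: 0.3
```

```bash

python3 -m crank '[0,0.015,0,0,0.345, 0,0.03,0,0,0.345, 0,0.03,0,0,0.345]'
python3 - <<'E'
from h import *
c=cam('top');P=cloud(c);save(c,'t7.png')
c=cam('wrist');i=cv2.resize(c['img'][130:230,190:340],(600,400),interpolation=3);cv2.imwrite('pics/w7.png',i)
E
```

```text
clock: 22.25
tcp_pos: [0.4067, 0.2124, 0.0648]
orientation: [-3.141, -0.0, 3.12]
ft_force: [-1.2, -3.5, 3.5]
gripper_width: 0.0302
finger_force: 1.5
```

View pics/w7.png

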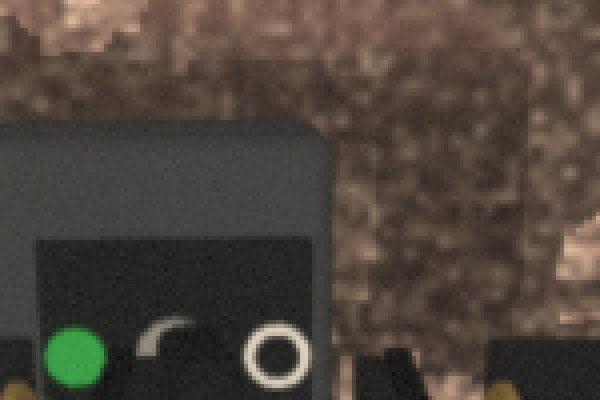

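The paddle is hidden between the fingers in this crop (below 230,400); the force of about 3.5 N says it is leaning. I'll push to the felt stop and hold there.

```bash

python3 -m crank '[0,0.014,0,0,0.345, 0,0.014,0,0,0.345, 0,0.014,0,0,0.345, 0,0.014,0,0,0.345]'
python3 -m crank '[0,0.01,0,0,0.345, 0,0.01,0,0,0.345, 0,0.01,0,0,0.345, 0,0.01,0,0,0.345, 0,0.01,0,0,0.345, 0,0.01,0,0,0.345, 0,0.01,0,0,0.345, 0,0.01,0,0,0.345]'
```

```text
clock: 22.68
tcp_pos: [0.4067, 0.2142, 0.0647]
orientation: [-3.141, -0.0, 3.119]
ft_force: [0.6, -3.7, 2.4]
gripper_width: 0.03
finger_force: 1.8
clock: 23.35
tcp_pos: [0.4066, 0.2157, 0.0647]
orientation: [-3.141, -0.0, 3.119]
ft_force: [0.7, -3.7, 0.8]
gripper_width: 0.0301
finger_force: 2.0
```

```bash

python3 -m crank '[0,0.01,0,0,0.345, 0,0.01,0,0,0.345, 0,0.01,0,0,0.345, 0,0.01,0,0,0.345, 0,0.01,0,0,0.345, 0,0.01,0,0,0.345, 0,0.01,0,0,0.345, 0,0.01,0,0,0.345]'
python3 -m crank '[0,0.006,0,0,0.345, 0,0.006,0,0,0.345, 0,0.006,0,0,0.345, 0,0.006,0,0,0.345, 0,0.006,0,0,0.345, 0,0.006,0,0,0.345, 0,0.006,0,0,0.345, 0,0.006,0,0,0.345]'
```

```text
clock: 24.02
tcp_pos: [0.4067, 0.2164, 0.0645]
orientation: [-3.14, -0.001, 3.119]
ft_force: [0.7, -7.5, 1.2]
gripper_width: 0.03
finger_force: 3.6
clock: 24.68
tcp_pos: [0.4067, 0.2166, 0.0645]
orientation: [-3.139, -0.001, 3.119]
ft_force: [0.2, -9.7, 3.9]
gripper_width: 0.0305
finger_force: 5.1
```

```bash

python3 -m crank '[0,0,0,0,0.345, 0,0,0,0,0.345, 0,0,0,0,0.345, 0,0,0,0,0.345, 0,-0.04,0,0,0.345, 0,-0.08,0,0,0.345, 0,-0.145,0,0,0.345, 0,-0.145,0,0,0.345]'
python3 -m crank '[0,0,-0.1,0,0.345, 0,0,-0.35,0,0.345, 0,0,-0.6,0,0.345, 0,0,-0.85,0,0.345, 0,0,-0.85,0,0.345]'
python3 dish.py; python3 - <<'E'
from h import *
T=cam('top');P=cloud(T);X,Y,Z=P[...,0],P[...,1],P[...,2]
h=cv2.cvtColor(T['img'],cv2.COLOR_BGR2HSV);
def rep(n,m):
    k,l,st,ce=cv2.connectedComponentsWithStats(m.astype(np.uint8))
    for i in range(1,k):
        if st[i,4]>60:
            q=P[l==i]; r=cv2.minAreaRect(q[:,:2].astype(np.float32)*1000); print(n,st[i,4],[round(a,1) for a in r[0]+r[1]+(r[2],)])
rep('lemon',(h[...,0]>22)&(h[...,0]<34)&(h[...,1]>120)&(X<.57)&(X>.4)&(Z>.01))
rep('garlic',(Z>.02)&(Z<.075)&(X<.47)&(X>.36)&(Y<-.03)&(Y>-.21))
go([.51,-.078,.2,1.571])
E
```

```text
clock: 25.35
tcp_pos: [0.4061, 0.195, 0.0647]
orientation: [3.142, -0.0, 3.118]
ft_force: [-0.5, 0.5, -0.6]
gripper_width: 0.0303
finger_force: 0.0
clock: 25.77
tcp_pos: [0.4091, 0.1985, 0.1993]
orientation: [3.134, 0.008, 3.119]
ft_force: [1.1, 0.5, 0.9]
gripper_width: 0.03
finger_force: 0.0
dish rim 465 ((454.0254211425781, 78.97261047363281), (114.26417541503906, 152.9491424560547), 88.69014739990234)
platform 607 ((458.7303161621094, 80.20198822021484), (141.2275848388672, 183.71981811523438), 89.10916900634766)
lemon 246 [506.2, -73.3, 45.2, 76.1, 8.2]
garlic 234 [421.6, -162.5, 51.0, 51.7, 1.3]
garlic 237 [410.2, -80.9, 50.8, 51.8, 81.5]
units [-0.726 -1.82  -0.041] turn 0.493
```

The switch moved to its stop and is released; the dish is still centred. Next the lemon.

```bash

python3 -m crank '[-0.1,-0.1,0,0.03,1, -0.2,-0.3,0,0.06,1, -0.35,-0.5,0,0.1,1, -0.5,-0.7,0,0.13,1, -0.6,-0.8,0,0.17,1, -0.68,-0.9,0,0.2,1, -0.68,-0.9,0,0.24,1, -0.68,-0.9,0,0.27,1]' >/dev/null
python3 - <<'E'
from h import *
go([.5065,-.0755,.18,1.66])
E
```

```text
units [-0.691 -0.559  0.071] turn 0.1917
```

```bash

python3 -m crank '[-0.15,-0.1,0.07,0.04,1, -0.3,-0.25,0.07,0.08,1, -0.45,-0.4,0.07,0.12,1, -0.6,-0.5,0.07,0.16,1, -0.69,-0.56,0.07,0.192,1, -0.69,-0.56,0.07,0.192,1, -0.69,-0.56,0.07,0.192,1]'
python3 - <<'E'
from h import *
c=cam('wrist');P=cloud(c);h=cv2.cvtColor(c['img'],cv2.COLOR_BGR2HSV)
m=(h[...,0]>20)&(h[...,0]<35)&(h[...,1]>110)&(P[...,0]<.57)&(P[...,0]>.44)&(P[...,2]>.008)&(P[...,2]<.07)&(P[...,1]<-.02)
print(m.sum(),cv2.minAreaRect(P[m][:,:2].astype(np.float32)*1000) if m.any() else '')
go([.5065,-.0765,.015,1.66])
E
```

```text
clock: 27.12
tcp_pos: [0.507, -0.0745, 0.1806]
orientation: [-3.14, 0.0, 1.668]
ft_force: [0.2, -0.4, 0.5]
gripper_width: 0.0871
finger_force: 0.0
1319 ((506.4126892089844, -73.32846069335938), (55.42780303955078, 52.915740966796875), 49.24945831298828)
units [-0.02  -0.007  1.105] turn 0.0033
```

```bash

python3 -m crank '[0,-0.005,0.25,0.003,1, 0,-0.005,0.5,0.003,1, 0,-0.005,0.75,0.003,1, 0,-0.005,0.95,0.003,1, 0,-0.005,0.95,0.003,1]'
python3 -m crank '[0,0,0.08,0,1, 0,0,0.14,0,1, 0,0,0.14,0,1, 0,0,0.14,0,1]'
python3 -m crank '[0,0,0,0,0.3, 0,0,0,0,0.3, 0,0,0,0,0.3, 0,0,0,0,0.3, 0,0,0,0,0.3, 0,0,0,0,0.3, 0,0,0,0,0.3]' 12
python3 -m crank '[0,0,-0.25,0,0.2, 0,0,-0.5,0,0.2, 0,0,-0.75,0,0.2, 0,0,-0.85,0,0.2, 0,0,-0.85,0,0.2]' 20
python3 - <<'E'
from h import *
go([.493,.078,.15,1.6])
E
```

```text
clock: 27.58
tcp_pos: [0.5026, -0.0721, 0.0337]
orientation: [-3.132, -0.0, 1.663]
ft_force: [-1.7, 0.9, 0.5]
gripper_width: 0.0869
finger_force: 0.0
clock: 27.92
tcp_pos: [0.5076, -0.0738, 0.0191]
orientation: [3.141, -0.0, 1.659]
ft_force: [0.3, -0.5, 0.8]
gripper_width: 0.0866
finger_force: 0.0
clock: 28.5
tcp_pos: [0.507, -0.0741, 0.0183]
orientation: [3.142, -0.0, 1.659]
ft_force: [0.4, -0.1, 0.3]
gripper_width: 0.0488
finger_force: 12.2
clock: 28.92
tcp_pos: [0.5093, -0.0743, 0.1496]
orientation: [3.135, -0.001, 1.659]
ft_force: [0.9, 0.1, -2.4]
gripper_width: 0.0482
finger_force: 20.0
units [ 1.021 -0.019 -0.003] turn 0.0186
```

```bash

python3 -m crank '[0.25,-0.01,0,0.018,0.2, 0.5,-0.05,0,0.018,0.2, 0.75,-0.08,0,0.018,0.2, 0.99,-0.08,0,0.018,0.2, 0.99,-0.08,0,0.018,0.2, 0.99,-0.08,0,0.018,0.2]'
python3 -m crank '[0.02,0,0.2,0,0.2, 0.02,0,0.37,0,0.2, 0.02,0,0.37,0,0.2, 0.02,0,0.37,0,0.2]'
python3 - <<'E'
from h import *
go([.493,.078,.094,1.6])
E
```

```text
clock: 29.42
tcp_pos: [0.481, 0.0748, 0.1446]
orientation: [-3.14, 0.0, 1.607]
ft_force: [0.5, -0.7, -1.1]
gripper_width: 0.0481
finger_force: 20.0
clock: 29.75
tcp_pos: [0.4809, 0.074, 0.0892]
orientation: [-3.138, 0.002, 1.6]
ft_force: [-0.3, 0.3, -1.0]
gripper_width: 0.048
finger_force: 20.0
units [ 0.024  0.082 -0.032] turn 0.0
```

```bash

python3 -m crank '[0,-0.01,0.06,0,0.2, 0,-0.01,0.12,0,0.2, 0,-0.01,0.12,0,0.2]'
python3 -m crank '[0,0,0,0,0.6, 0,0,0,0,0.62, 0,0,0,0,0.62]'
python3 -m crank '[0,0,-0.1,0,0.62, 0,0,-0.3,0,0.62, 0,0,-0.6,0,1, 0,0,-0.7,0,1, 0,0,-0.7,0,1]'
python3 - <<'E'
from h import *
go([.413,-.081,.18,1.571])
E
```

```text
clock: 30.0
tcp_pos: [0.4799, 0.0755, 0.0714]
orientation: [-3.141, 0.0, 1.602]
ft_force: [0.2, -0.1, -1.5]
gripper_width: 0.0482
finger_force: 20.0
clock: 30.25
tcp_pos: [0.4809, 0.0758, 0.0728]
orientation: [3.141, -0.0, 1.602]
ft_force: [-0.3, -0.2, -0.4]
gripper_width: 0.0532
finger_force: 0.0
clock: 30.67
tcp_pos: [0.4832, 0.0764, 0.1823]
orientation: [3.134, -0.003, 1.602]
ft_force: [-0.1, 0.6, 0.1]
gripper_width: 0.0664
finger_force: 0.0
units [-1.034 -0.5    0.015] turn 0.0098
```

```bash

python3 -m crank '[-0.25,-0.12,0,0.01,1, -0.5,-0.25,0,0.01,1, -0.75,-0.4,0,0.01,1, -1,-0.5,0,0.01,1, -1,-0.5,0,0.01,1, -1,-0.5,0,0.01,1]'
python3 - <<'E'
from h import *
np.set_printoptions(precision=4,suppress=True)
for n in('wrist','top'):
    c=cam(n);P=cloud(c);h=cv2.cvtColor(c['img'],cv2.COLOR_BGR2HSV)
    m=(P[...,2]>.02)&(P[...,2]<.075)&(P[...,0]<.46)&(P[...,0]>.37)&(P[...,1]<-.04)&(P[...,1]>-.12)&(h[...,1]<90)&(h[...,2]>90)
    if m.sum()>30: print(n,m.sum(),cv2.minEnclosingCircle(P[m][:,:2].astype(np.float32)*1000),P[m][:,2].max())
    if n=='top':
        m=(h[...,0]>20)&(h[...,0]<35)&(h[...,1]>110)&(P[...,0]<.57)&(P[...,2]>.05)&(P[...,0]>.38)&(P[...,1]>0)
        if m.sum()>30: print('lemon',m.sum(),P[m].mean(0))
go([.411,-.081,.06,1.571])
E
python3 dish.py
```

```text
clock: 31.17
tcp_pos: [0.4096, -0.0783, 0.1775]
orientation: [3.14, -0.002, 1.567]
ft_force: [0.8, 1.0, 0.8]
gripper_width: 0.0867
finger_force: 0.0
wrist 1470 ((410.6775817871094, -77.5783920288086), 27.70875358581543) 0.05614824641250582
lemon 271 [0.4803 0.0712 0.0927]
units [-0.034  0.004  0.783] turn -0.0001
dish rim 460 ((453.7366943359375, 78.88459014892578), (114.2571792602539, 153.0668487548828), 88.47335052490234)
platform 664 ((458.6356201171875, 80.21575164794922), (141.42697143554688, 184.23414611816406), 89.19429016113281)
```

```bash

python3 -m crank '[-0.01,0.005,0.25,0,1, -0.01,0.005,0.5,0,1, -0.01,0.005,0.75,0,1, -0.01,0.005,0.9,0,1, -0.01,0.005,1,0,1, -0.01,0.005,1,0,1, -0.01,0.005,1,0,1]'
python3 -m crank '[0,0,0,0,0.3, 0,0,0,0,0.3, 0,0,0,0,0.3, 0,0,0,0,0.3, 0,0,0,0,0.3, 0,0,0,0,0.3, 0,0,0,0,0.3]' 8
python3 -m crank '[0,0,-0.25,0,0.2, 0,0,-0.5,0,0.2, 0,0,-0.75,0,0.2, 0,0,-0.85,0,0.2, 0,0,-0.85,0,0.2]' 15
python3 - <<'E'
from h import *
go([.417,.06,.15,1.571])
E
```

```text
clock: 31.9
tcp_pos: [0.4106, -0.0777, 0.0269]
orientation: [-3.139, 0.002, 1.572]
ft_force: [0.4, -0.0, 0.5]
gripper_width: 0.0869
finger_force: 0.0
clock: 32.48
tcp_pos: [0.411, -0.078, 0.0274]
orientation: [3.141, -0.0, 1.571]
ft_force: [0.9, -0.1, -0.5]
gripper_width: 0.05
finger_force: 7.4
clock: 32.9
tcp_pos: [0.4132, -0.0779, 0.1583]
orientation: [3.135, -0.002, 1.571]
ft_force: [1.3, -0.2, -0.3]
gripper_width: 0.0494
finger_force: 13.8
units [0.92  0.025 0.055] turn -0.0001
```

```bash

python3 -m crank '[0.25,0,0,0,0.2, 0.5,0.01,0,0,0.2, 0.75,0.02,0,0,0.2, 0.88,0.02,0,0,0.2, 0.88,0.02,0,0,0.2, 0.88,0.02,0,0,0.2]'
python3 -m crank '[0,0,0.15,0,0.2, 0,0,0.3,0,0.2, 0,0,0.39,0,0.2, 0,0,0.39,0,0.2, 0,0,0.39,0,0.2]'
python3 - <<'E'
from h import *
go([.414,.055,.095,1.571])
E
```

```text
clock: 33.4
tcp_pos: [0.4133, 0.0543, 0.1538]
orientation: [-3.14, 0.001, 1.573]
ft_force: [0.1, -0.6, -0.2]
gripper_width: 0.0491
finger_force: 13.8
clock: 33.82
tcp_pos: [0.4132, 0.0526, 0.0957]
orientation: [-3.14, 0.001, 1.569]
ft_force: [-0.2, -0.8, 0.4]
gripper_width: 0.0498
finger_force: 14.5
units [0.016 0.005 0.005] turn -0.0006
```

```bash

python3 -m crank '[0.015,0,0.01,0,0.65, 0.015,0,0.01,0,0.75, 0.015,0,0.01,0,0.8, 0.015,0,0.01,0,0.8]'
python3 -m crank '[0,0,-0.15,0,1, 0,0,-0.3,0,1, 0,0,-0.55,0,1, 0,0,-0.55,0,1]'
python3 -m crank '[-0.25,0,0,0,1, -0.5,0,0,0,1, -0.75,0.05,0,0,1, -1,0.05,0,0,1, -1,0.05,0,0,1]' >/dev/null
python3 -m crank '[-0.2,0,0,0,1, -0.42,0,0,0,1, -0.42,0.03,0,0,1, -0.42,0.03,0,0,1]'
python3 - <<'E'
from h import *
for n in('wrist','top'):
    c=cam(n);P=cloud(c);h=cv2.cvtColor(c['img'],cv2.COLOR_BGR2HSV)
    m=(P[...,2]>.02)&(P[...,2]<.075)&(P[...,0]<.47)&(P[...,0]>.37)&(P[...,1]<-.11)&(P[...,1]>-.22)&(h[...,1]<90)&(h[...,2]>90)
    if m.sum()>30: print(n,m.sum(),cv2.minEnclosingCircle(P[m][:,:2].astype(np.float32)*1000),P[m][:,2].max())
cv2.imwrite('pics/m8.png',cv2.resize(c['img'][140:290,160:360],(600,450),interpolation=3))
go([.4215,-.161,.024,1.571])
E
python3 dish.py
```

```text
clock: 34.15
tcp_pos: [0.4142, 0.0562, 0.0953]
orientation: [3.141, -0.0, 1.571]
ft_force: [-0.1, -0.1, 0.7]
gripper_width: 0.0665
finger_force: 0.0
clock: 34.48
tcp_pos: [0.4169, 0.0568, 0.183]
orientation: [3.134, -0.004, 1.57]
ft_force: [1.2, -0.6, 0.3]
gripper_width: 0.0846
finger_force: 0.0
clock: 35.23
tcp_pos: [0.4264, -0.1582, 0.1777]
orientation: [3.14, 0.0, 1.567]
ft_force: [-0.8, 0.9, 0.3]
gripper_width: 0.0872
finger_force: 0.0
wrist 1456 ((419.6818542480469, -159.99131774902344), 28.027103424072266) 0.05569125157699867
units [-0.032 -0.03   1.022] turn -0.0
dish rim 329 ((447.3905334472656, 70.95609283447266), (151.55116271972656, 114.38378143310547), 2.811048746109009)
platform 648 ((458.7110900878906, 79.608154296875), (140.62083435058594, 182.11380004882812), 89.9290771484375)
```

View pics/m8.png

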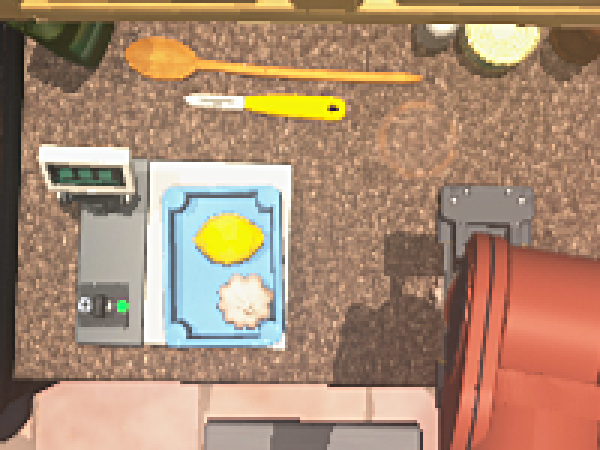

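The top view shows the lemon and one garlic in the dish (228,240; 245,302). The dish has been knocked and now sits about 11 mm forward and 9 mm right of centre, nearly touching the platform edge. I'll fetch the second garlic, then recentre it.

```bash

python3 -m crank '[-0.015,-0.04,0.25,0,1, -0.015,-0.04,0.5,0,1, -0.015,-0.04,0.75,0,1, -0.015,-0.04,0.9,0,1, -0.015,-0.04,1,0,1, -0.015,-0.04,1,0,1, -0.015,-0.04,1,0,1]'
python3 -m crank '[0,0,0,0,0.3, 0,0,0,0,0.3, 0,0,0,0,0.3, 0,0,0,0,0.3, 0,0,0,0,0.3, 0,0,0,0,0.3, 0,0,0,0,0.3]' 8
python3 -m crank '[0,0,-0.25,0,0.2, 0,0,-0.5,0,0.2, 0,0,-0.75,0,0.2, 0,0,-0.85,0,0.2, 0,0,-0.85,0,0.2]' 15
python3 - <<'E'
from h import *
go([.413,.098,.15,1.571])
E
```

```text
clock: 35.97
tcp_pos: [0.4192, -0.1585, 0.027]
orientation: [-3.139, 0.001, 1.571]
ft_force: [0.1, 0.1, 1.1]
gripper_width: 0.0871
finger_force: 0.0
clock: 36.55
tcp_pos: [0.42, -0.1589, 0.0274]
orientation: [3.141, -0.0, 1.571]
ft_force: [0.1, -0.1, -0.6]
gripper_width: 0.0498
finger_force: 7.1
clock: 36.97
tcp_pos: [0.4222, -0.1591, 0.1582]
orientation: [3.135, -0.003, 1.571]
ft_force: [0.9, -0.3, -0.6]
gripper_width: 0.0495
finger_force: 13.2
units [ 1.714 -0.061  0.055] turn -0.0
```

```bash

python3 -m crank '[0.25,0,0,0,0.2, 0.5,-0.02,0,0,0.2, 0.75,-0.03,0,0,0.2, 0.9,-0.03,0,0,0.2, 0.9,-0.03,0,0,0.2, 0.9,-0.03,0,0,0.2]' >/dev/null
python3 -m crank '[0.25,0,0,0,0.2, 0.5,-0.02,0,0,0.2, 0.75,-0.03,0,0,0.2, 0.82,-0.03,0,0,0.2, 0.82,-0.03,0,0,0.2, 0.82,-0.03,0,0,0.2]'
python3 - <<'E'
from h import *
go([.412,.1,.096,1.571])
E
```

```text
clock: 37.97
tcp_pos: [0.411, 0.0977, 0.1542]
orientation: [-3.141, 0.002, 1.57]
ft_force: [-0.2, -1.2, -1.1]
gripper_width: 0.0494
finger_force: 13.2
units [0.015 0.006 0.388] turn -0.0002
```

```bash

python3 -m crank '[0.015,0,0.15,0,0.2, 0.015,0,0.3,0,0.2, 0.015,0,0.37,0,0.2, 0.015,0,0.37,0,0.2, 0.015,0,0.37,0,0.2]'
python3 -m crank '[0,0,0,0,0.65, 0,0,0,0,0.75, 0,0,0,0,0.8, 0,0,0,0,0.8]'
python3 -m crank '[0,0,-0.15,0,1, 0,0,-0.3,0,1, 0,0,-0.5,0,1, 0,0,-0.5,0,1]'
python3 -m crank '[-0.25,0,0,0,1, -0.5,0,0,0,1, -0.75,0.05,0,-0.03,1, -1,0.05,0,-0.07,1, -1,0.05,0,-0.1,1, -1,0.05,0,-0.14,1, -1,0.05,0,-0.18,0.4, -1,0.05,0,-0.22,0.4]'
python3 dish.py
python3 - <<'E'
from h import *
i=cv2.imread('pics/top_d.png');cv2.imwrite('pics/m9.png',cv2.resize(i[140:290,160:360],(600,450),interpolation=3))
c=cam('scene');save(c,'s9.png')
E
```

```text
clock: 38.38
tcp_pos: [0.4109, 0.0992, 0.099]
orientation: [-3.141, 0.001, 1.568]
ft_force: [-0.3, 0.0, -0.5]
gripper_width: 0.0503
finger_force: 14.6
clock: 38.72
tcp_pos: [0.4111, 0.1011, 0.0996]
orientation: [3.141, -0.001, 1.57]
ft_force: [-0.4, -0.2, -0.1]
gripper_width: 0.0666
finger_force: 0.0
clock: 39.05
tcp_pos: [0.4133, 0.1021, 0.179]
orientation: [3.136, -0.004, 1.57]
ft_force: [0.2, 1.0, -0.0]
gripper_width: 0.0848
finger_force: 0.0
clock: 39.72
tcp_pos: [0.4184, -0.0491, 0.1742]
orientation: [3.141, -0.0, 2.265]
ft_force: [-0.2, -0.2, 1.1]
gripper_width: 0.0801
finger_force: 0.0
dish rim 244 ((448.1213073730469, 73.10518646240234), (150.65541076660156, 114.86427307128906), 0.9590432047843933)
platform 577 ((458.6281433105469, 79.88823699951172), (140.1126708984375, 181.21768188476562), 89.94683837890625)
```

View pics/m9.png

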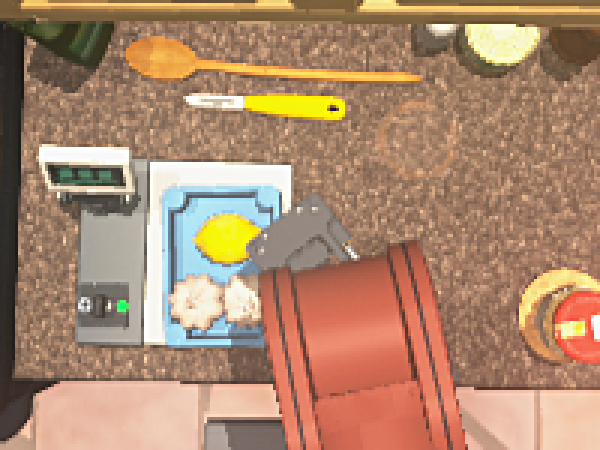

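The top view shows both garlics (195,300; 240,300) and the lemon (228,238) in the dish; the switch and display are unchanged. I'll move aside for a clear view of the dish's pose.

```bash

python3 -m crank '[0.2,-0.2,0,-0.03,0.28, 0.4,-0.35,0,-0.06,0.28, 0.53,-0.5,0,-0.1,0.28, 0.53,-0.55,0,-0.14,0.28, 0.53,-0.55,0,-0.18,0.28, 0.53,-0.55,0,-0.22,0.28, 0.53,-0.55,0,-0.26,0.28, 0.53,-0.55,0,-0.28,0.28]'
cat >> dish.py <<'E'
m=(h[...,0]>95)&(h[...,0]<118)&(h[...,1]>70)&(P[...,2]>.078)&(P[...,2]<.11)&(P[...,0]>.3)
q=P[m]; e=[]
# edge lines: extremes per slice, fitted
def edge(axis,sign,lo,hi):
    o=1-axis; b=np.arange(lo,hi,.006); pts=[]
    for s in b:
        w=q[abs(q[:,o]-s)<.003]
        if len(w)>0: pts.append((s,(w[:,axis]*sign).max()*sign))
    pts=np.array(pts); k=np.polyfit(pts[:,0],pts[:,1],1); r=pts[:,1]-np.polyval(k,pts[:,0]); g=abs(r)<.004; k=np.polyfit(pts[g,0],pts[g,1],1); return k
cy=q[:,1].min()/2+q[:,1].max()/2; cx=q[:,0].min()/2+q[:,0].max()/2
for n,a,s,c0,w in(('front',0,-1,cy,.035),('back',0,1,cy,.035),('right',1,-1,cx,.055),('left',1,1,cx,.055)):
    k=edge(a,s,c0-w,c0+w); print(n,round(np.polyval(k,c0),4),'slope deg',round(np.degrees(np.arctan(k[0]))*(1 if a else -1),2))
E
python3 dish.py
```

```text
clock: 40.48
tcp_pos: [0.3051, -0.0398, 0.1748]
orientation: [3.13, 0.007, 2.706]
ft_force: [-0.2, -0.6, 0.6]
gripper_width: 0.0263
finger_force: 0.0
dish rim 404 ((447.52752685546875, 70.90283203125), (152.08944702148438, 114.16046905517578), 2.857236385345459)
platform 637 ((458.534912109375, 79.55257415771484), (181.74720764160156, 140.6331787109375), 0.09756086021661758)
front 0.373 slope deg 0.58
back 0.5221 slope deg 3.52
right 0.0156 slope deg 1.05
left 0.126 slope deg 1.71
```

```bash
python3 - <<'E'
from h import *
go([.47,-.03,.175,3.18],[.4966,.0188,.13,3.18])
E
```

```text
units [-0.98   0.527 -0.007] turn -0.1479
units [-0.19   0.318  0.3  ] turn -0.0
```

```bash

python3 -m crank '[-0.25,0.1,0,0,0.28, -0.5,0.2,0,0,0.28, -0.7,0.35,0,0,0.28, -0.8,0.4,0,0,0.28, -0.8,0.4,0,0,0.28]'
python3 - <<'E'
from h import *
go([.4966,.0188,.14,3.18])
E
```

```text
clock: 40.95
tcp_pos: [0.4427, -0.035, 0.176]
orientation: [3.13, 0.008, 2.704]
ft_force: [-0.4, 0.5, -0.1]
gripper_width: 0.0243
finger_force: 0.0
units [-0.173  0.477  0.24 ] turn -0.1516
```

```bash

python3 -m crank '[-0.05,0.1,0.1,-0.04,0.28, -0.1,0.25,0.2,-0.08,0.28, -0.17,0.4,0.24,-0.12,0.28, -0.17,0.477,0.24,-0.152,0.28, -0.17,0.477,0.24,-0.152,0.28, -0.17,0.477,0.24,-0.152,0.28]'
python3 - <<'E'
from h import *
go([.4966,.0188,.105,3.18],[.4966,.0188,.07,3.18])
E
```

```text
clock: 41.45
tcp_pos: [0.4926, 0.0191, 0.1412]
orientation: [3.135, 0.011, -3.102]
ft_force: [-0.6, -0.7, -0.1]
gripper_width: 0.0244
finger_force: 0.0
units [-0.027 -0.003  0.241] turn 0.0005
units [-0.     0.     0.233] turn -0.0
```

```bash

python3 -m crank '[-0.02,0,0.15,0,0.28, -0.02,0,0.3,0,0.28, -0.02,0,0.4,0,0.28, -0.02,0,0.45,0,0.28, -0.02,0,0.45,0,0.28]'
python3 -m crank '[0,0,0,0,0.1, 0,0,0,0,0, 0,0,0,0,0, 0,0,0,0,0, 0,0,0,0,0]' 25
python3 - <<'E'
from h import *
go([.4966,.0188,.07,3.18],[.5046,.0257,.07,3.124])
E
```

```text
clock: 41.87
tcp_pos: [0.4953, 0.0184, 0.0729]
orientation: [3.135, 0.009, -3.101]
ft_force: [-0.5, -0.1, -0.5]
gripper_width: 0.0246
finger_force: 0.2
clock: 42.28
tcp_pos: [0.4974, 0.0191, 0.0751]
orientation: [3.135, 0.013, -3.097]
ft_force: [-2.4, -0.8, 5.8]
gripper_width: 0.0078
finger_force: 35.7
units [ 0.005 -0.002  0.034] turn 0.0019
units [-0.055  0.044 -0.   ] turn 0.0178
```

```bash

python3 -m crank '[0,0,0,0,0, -0.01,0.01,0,0.004,0, -0.02,0.02,0,0.008,0, -0.03,0.03,0,0.012,0, -0.043,0.038,0,0.016,0, -0.053,0.046,0,0.019,0, -0.053,0.046,0,0.019,0, -0.053,0.046,0,0.019,0]' 45
python3 -m crank '[0,0,0,0,0.2, 0,0,0,0,0.28, 0,0,0,0,0.28]'
python3 -m crank '[0,0,-0.1,0,0.28, 0,0,-0.3,0,0.28, 0,0,-0.5,0,0.28, 0,0,-0.7,0,0.28, 0,0,-0.7,0,0.28]'
python3 -m crank '[0,-0.25,0,0,0.28, 0,-0.5,0,0,0.28, 0,-0.75,0,0,0.28, 0,-1,0,0,0.28, 0,-1,0,0,0.28]'
python3 dish.py
```

```text
clock: 42.95
tcp_pos: [0.5049, 0.0261, 0.075]
orientation: [3.135, 0.013, 3.126]
ft_force: [-3.1, -1.7, 6.7]
gripper_width: 0.0078
finger_force: 54.8
clock: 43.2
tcp_pos: [0.5048, 0.0266, 0.0744]
orientation: [3.134, 0.012, 3.127]
ft_force: [0.6, -1.1, -0.5]
gripper_width: 0.0196
finger_force: 0.2
clock: 43.62
tcp_pos: [0.5063, 0.0262, 0.1852]
orientation: [3.133, 0.02, 3.127]
ft_force: [0.9, 0.3, -0.4]
gripper_width: 0.0244
finger_force: 0.0
clock: 44.03
tcp_pos: [0.5001, -0.1324, 0.1781]
orientation: [3.137, 0.012, 3.118]
ft_force: [-0.7, -0.1, 0.0]
gripper_width: 0.0242
finger_force: 0.0
dish rim 382 ((461.4994812011719, 78.66261291503906), (114.60633850097656, 152.11434936523438), 88.58297729492188)
platform 664 ((458.2320556640625, 79.57121276855469), (140.74588012695312, 183.44482421875), 89.90969848632812)
front 0.3868 slope deg -1.7
back 0.5362 slope deg -2.6
right 0.0229 slope deg -0.74Traceback (most recent call last):
  File "dish.py", line 21, in <module>
    k=edge(a,s,c0-w,c0+w); print(n,round(np.polyval(k,c0),4),'slope deg',round(np.degrees(np.arctan(k[0]))*(1 if a else -1),2))
  File "dish.py", line 18, in edge
    pts=np.array(pts); k=np.polyfit(pts[:,0],pts[:,1],1); r=pts[:,1]-np.polyval(k,pts[:,0]); g=abs(r)<.004; k=np.polyfit(pts[g,0],pts[g,1],1); return k
                                                                                                              ~~~~~~~~~~^^^^^^^^^^^^^^^^^^^^^
    raise TypeError("expected non-empty vector for x")
TypeError: expected non-empty vector for x
```

The dish is recentred to within about 3 mm and 0.5°. Back to the switch for the green-dot side.

```bash

python3 -m crank '[0.15,0.25,-0.1,0,0.345, 0.3,0.5,-0.1,0,0.345, 0.45,0.75,-0.1,0,0.345, 0.6,1,-0.1,0,0.345, 0.6,1,-0.1,0,0.345, 0.6,1,-0.1,0,0.345]'>/dev/null
python3 -m crank '[0,0.25,0,0,0.345, 0,0.5,0,0,0.345, 0,0.75,0,0,0.345, 0,1,0,0,0.345, 0,1,0,0,0.345, 0,1,0,0,0.345]'
python3 - <<'E'
from h import *
go([.4063,.195,.12,3.124],[.4063,.195,.0647,3.124])
E
```

```text
clock: 45.08
tcp_pos: [0.4154, 0.1788, 0.1941]
orientation: [3.134, 0.011, 3.131]
ft_force: [0.2, 0.1, 0.4]
gripper_width: 0.0299
finger_force: 0.0
units [0.062 0.107 0.494] turn 0.0021
units [0.    0.    0.369] turn -0.0
```

```bash

python3 -m crank '[0.05,0.1,0.2,0,0.345, 0.05,0.1,0.4,0,0.345, 0.05,0.1,0.4,0,0.345, 0.05,0.1,0.4,0,0.345]'
python3 - <<'E'
from h import *
go([.4063,.195,.0647,3.124])
E
```

```text
clock: 45.42
tcp_pos: [0.4082, 0.1909, 0.1336]
orientation: [3.136, 0.009, 3.125]
ft_force: [1.4, 0.1, 1.4]
gripper_width: 0.0302
finger_force: 0.0
units [0.013 0.027 0.459] turn 0.0005
```

```bash

python3 -m crank '[0.01,0.02,0.2,0,0.345, 0.01,0.02,0.35,0,0.345, 0.01,0.02,0.45,0,0.345, 0.01,0.02,0.45,0,0.345, 0.01,0.02,0.45,0,0.345]'
python3 -m crank '[0,-0.03,0,0,0.345, 0,-0.06,0,0,0.345, 0,-0.09,0,0,0.345, 0,-0.115,0,0,0.345, 0,-0.115,0,0,0.345, 0,-0.115,0,0,0.345]'
```

```text
clock: 45.83
tcp_pos: [0.4089, 0.1956, 0.0681]
orientation: [3.134, 0.012, 3.126]
ft_force: [0.4, 0.3, 0.1]
gripper_width: 0.0299
finger_force: 0.0
clock: 46.33
tcp_pos: [0.4085, 0.1791, 0.0675]
orientation: [3.133, 0.013, 3.126]
ft_force: [1.2, 2.4, 2.7]
gripper_width: 0.03
finger_force: 1.6
```

Creep to the stop and hold, as on the other side.

```bash

python3 -m crank '[0,-0.012,0,0,0.345, 0,-0.022,0,0,0.345, 0,-0.022,0,0,0.345, 0,-0.022,0,0,0.345, 0,-0.022,0,0,0.345]'
python3 -m crank '[0,-0.008,0,0,0.345, 0,-0.008,0,0,0.345, 0,-0.008,0,0,0.345, 0,-0.008,0,0,0.345, 0,-0.008,0,0,0.345, 0,-0.008,0,0,0.345, 0,-0.008,0,0,0.345, 0,-0.008,0,0,0.345]'
```

```text
clock: 46.75
tcp_pos: [0.4083, 0.1764, 0.0671]
orientation: [3.133, 0.013, 3.127]
ft_force: [3.0, 5.5, 3.8]
gripper_width: 0.0302
finger_force: 2.9
clock: 47.42
tcp_pos: [0.4083, 0.1761, 0.0672]
orientation: [3.132, 0.013, 3.128]
ft_force: [3.0, 8.9, 2.8]
gripper_width: 0.03
finger_force: 4.2
```

```bash

python3 -m crank '[0,0,0,0,0.345, 0,0,0,0,0.345, 0,0,0,0,0.345, 0,0,0,0,0.345, 0,0,0,0,0.345, 0,0,0,0,0.345, 0,0,0,0,0.345, 0,0,0,0,0.345]'
python3 -m crank '[0,0,0,0,0.345, 0,0,0,0,0.345, 0,0,0,0,0.345, 0,0.04,0,0,0.345, 0,0.09,0,0,0.345, 0,0.135,0,0,0.345, 0,0.135,0,0,0.345, 0,0.135,0,0,0.345]'
python3 -m crank '[0,0,-0.15,0,0.345, 0,0,-0.35,0,0.345, 0,0,-0.6,0,0.345, 0,0,-0.85,0,0.345, 0,0,-1,0,0.345, 0,0,-1,0,0.345]'
python3 -m crank '[0,-0.25,0,0,0.345, 0,-0.5,0,0,0.345, 0,-0.75,0,0,0.345, -0.1,-1,0,0,0.345, -0.2,-1,0,0,0.345, -0.2,-1,0,0,0.345]' >/dev/null
python3 -m crank '[0,-0.25,0,0,0.345, 0,-0.5,0,0,0.345, 0,-0.75,0,0,0.345, 0,-1,0,0,0.345, 0,-1,0,0,0.345, 0,-1,0,0,0.345]'
python3 dish.py 2>/dev/null; python3 - <<'E'
from h import *
i=cv2.imread('pics/top_d.png')
c=cam('scene');a=cv2.resize(c['img'][120:360,130:410],(400,343),interpolation=3)
b=cv2.resize(i[140:290,160:360],(400,300),interpolation=3)
cv2.imwrite('pics/m10.png',np.hstack([a,np.vstack([b,np.zeros((43,400,3),np.uint8)])]))
P=cloud(c);m=(P[...,2]>.055)&(P[...,2]<.085)&(abs(P[...,0]-.4057)<.02)&(abs(P[...,1]-.195)<.03);print('switch',P[m].mean(0))
E
```

```text
clock: 48.08
tcp_pos: [0.4083, 0.1761, 0.0671]
orientation: [3.132, 0.013, 3.128]
ft_force: [3.2, 8.1, 2.5]
gripper_width: 0.0305
finger_force: 4.2
clock: 48.75
tcp_pos: [0.4073, 0.1946, 0.0663]
orientation: [3.135, 0.01, 3.128]
ft_force: [0.8, -0.1, -0.3]
gripper_width: 0.03
finger_force: 0.0
clock: 49.25
tcp_pos: [0.4081, 0.1941, 0.2217]
orientation: [3.131, 0.018, 3.126]
ft_force: [0.2, 0.3, -0.0]
gripper_width: 0.0302
finger_force: 0.0
clock: 50.25
tcp_pos: [0.4308, -0.1086, 0.214]
orientation: [3.134, 0.01, 3.123]
ft_force: [0.6, 0.3, -0.3]
gripper_width: 0.0303
finger_force: 0.0
dish rim 400 ((461.57049560546875, 78.46253967285156), (113.91268920898438, 152.5022735595703), 88.56697845458984)
platform 618 ((457.76177978515625, 79.57788848876953), (140.69322204589844, 183.49583435058594), 89.95523834228516)
front 0.3867 slope deg -1.57
back 0.5363 slope deg -2.62
right 0.0228 slope deg -1.12
switch [0.40271493 0.19356379 0.06691032]
```

View pics/m10.png

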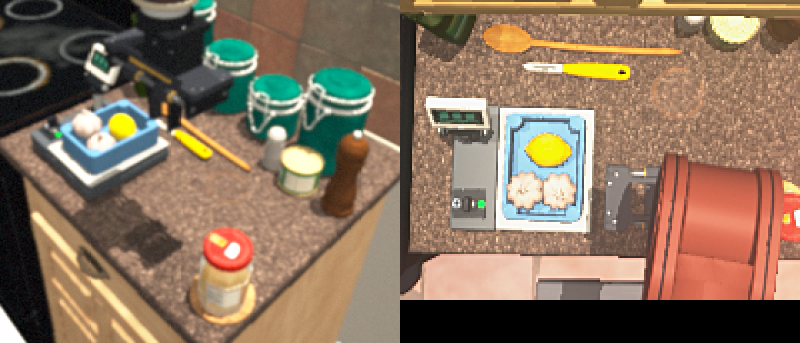

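The montage shows the loaded dish centred (545,168 right), the switch in the middle (467,204), the display facing front, and the jar upright on its coaster (223,270 left). Handing in.

```bash
python3 -c "
from workcell import workorder
print(workorder.close_job())"
```

```text
the job is handed in; nothing more can be done
None
```

I weighed both garlic bulbs and the lemon and handed the job in at about 50 s; I got no verdict back. The dish was knocked about 14 mm off centre partway through, and I slid it back to within about 4 mm. The honey jar stands upright on its coaster, about 4 mm off its middle, and the display faces front and leans back about 31.5°.

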